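Put the notebook on edge in the bench organizer and seat the timer in its pocket

TASK

Tidy up after counting: stand the green notebook from the sloping metal rest upright on its short edge in the empty slot of the grey bench organizer, right down on the slot's floor. Lay the bench timer display up, flat and square in the organizer's low-walled pocket, its longer sides along the notched walls. Leave the tissue pack, tally counter, eraser and pin box where they are.

Things in the scene. Friction and masses are not known exactly. Their poses are not given: they have to be found in the camera images.
- organizer: Grey plastic bench organizer, fixed; origin on the worktop. Base 88 (x) x 245 (y) x 8 mm. At +y three dividers (6 mm thick, y = -13 to +113 mm, tops 73 mm above the worktop) at x = -25, 0, +25 mm form two slots 19 mm wide along y, floors 8 mm up, end lips 22 mm up. Front (-x, robot side) slot empty; rear one holds the tissue pack. Timer pocket at -y.
- free_slot (a point): Middle of the floor of the empty slot (organizer frame: -12.5, 50, 8 mm). Axes as the organizer: x across the slot (19 mm wide), y along it (126 mm long), z up.
- pocket (a point): Middle of the floor of the timer pocket (organizer frame: 0, -83, 8 mm). Pocket 67 mm (x) x 71 mm (y), walls 5 mm thick and 8 mm high above this floor; the walls at -x and +x have a notch 35 mm wide in their middle for fingers, the walls at -y and +y are whole. Axes as the organizer.
- book_rest: Sheet aluminium book rest, fixed, origin on the worktop, set sideways on the bench. Its face slopes 50 degrees from level and rises toward the rest's own -x (roughly world -y, the robot's right); 100 mm wide (y), 86 mm long up the slope, 4 mm thick, with an 18 mm lip at its low +x end; base plate 130 x 100 x 4 mm.
- rest_foot (a point): Corner between slope and lip, middle of the width, in the rest's frame (50, 0, 12 mm). The notebook's lower short edge sits here; axes as the rest.
- book: Green hardcover notebook 148 (its x) x 105 (y) x 13 mm thick (z), 0.1 to 0.2 kg; origin at the centre of its underside, z out of the cover. Starts on the sloping rest with its +x end uppermost; its top 62 mm stands free beyond the slope, so it can be pinched there across its thickness.
- book_mid (a point): Centre of the notebook's volume (6.5 mm above its origin along its z); axes as the notebook.
- timer: White bench timer with a display and three buttons, 62 mm (x) x 66 mm (y) x 19 mm high with the buttons (case 16 mm); origin at the centre of its underside, z up out of the display. Lies on the worktop at the start.
- tissue_pack: Pale pack of lens tissue, about 118 x 76 x 15 mm (solid part 102 x 76 x 12), standing on its long edge in the rear slot, top 84 mm above the worktop. Origin on its rear broad face, half way up. To be left alone.
- counter: Grey round hand tally counter, 53 x 53 x 18 mm, on the worktop; origin under its middle. To be left alone.
- rubber: Eraser, 19 x 42 x 12 mm, on the worktop; origin under its middle. To be left alone.
- pins: Round pin box, 52 mm across, 20 mm high, on the worktop; origin under its middle. To be left alone.
Not all that is in view belongs to the job. Leave any pink look-alike of the timer alone.

How it is judged:
By the outcome, as a careful person would: the job done as asked, in the order asked, and still so for the second after the job is handed in, with the robot touching nothing.
It also fails if it takes over 54 s, if anything falls off the work surface, if the arm or the gripper's body presses on something with over 40 N, if the wrist force passes 120 N, or if a joint passes its speed limit or range.

ROBOT

A 7-joint arm with a two-finger parallel gripper is mounted at the origin on a cart in front of the work surface, level with it; the furniture and walls round the work are solid. World frame = base frame: x ahead of the robot, y to its left, z up, the work surface at z = 0. Lengths are in mm, angles in degrees, forces in N, time in s.
With the tool pointing down it reaches from about 425 to 1025 mm from the base axis. Payload 9.4 kg.
Tool frame: the origin (TCP) lies midway between the tips of the shut fingers; the grasp point (between the pads) lies 19 mm behind it; x points along the fingers, y is the direction in which the jaws open and shut, and the axes are right-handed (so a half turn about x gives the same grasp; the last joint's range is limited). The gripper opens to 93 mm and grips with 3 to 60 N. Pads are 15 mm wide; open, the fingers measure 128 mm over their backs; the gripper's body (75 mm by 188 mm) begins 65 mm behind the grasp point.
Start: joints at [36.629, 34.337, -0.143, 91.639, 0.103, 54.024, -4.572], TCP at [546.96, -475.877, 179.518] pointing down, gripper open.
Joint ranges: [-147.43, 147.43], [-19.82, 112.94], [-74.19, 73.91], [6.32, 146.72], [-59.91, 239.91], [6.04, 106.73], [-150.56, 150.56]. Speed limits (degrees/s): [127.2, 127.2, 172.46, 172.46, 180, 180, 180].

INTERFACE

Orientations are given as a 3x3 rotation matrix whose columns are the frame's x, y, z axes.
In Python, from cell import env, cams, ticket gives the robot as it stands. The module is installed in compiled form; this text tells all that it offers.
- The arm moves only by the tool move_arm, never from a script. Its arguments are lists of equal length, an entry for each row: "offset": the shift along the world's x, y, z in m, a list of three; "angular": the turn, a rotation vector about the world's x, y, z in degrees, a list of three; "grip": the opening in per cent of the stroke, from 0 (shut) to 100 (fully open). In form: {"offset": [[tx, ty, tz], ...], "angular": [[ax, ay, az], ...], "grip": [grip, ...]}. A call has 1 to 5 rows; each row shifts and turns the pose as measured when the row begins; what a row does not reach is not made up. A row lasts 1/8 s, in which the tool goes at most 62.5 mm and 10.7 degrees, less where a joint would pass 70% of its speed; a pose out of reach is approached as far as the arm can. A call is refused whole if a number of a shift passes 0.0625 or a number of a turn 10.7, either way. A call with a gripper value outside its range is refused whole. The fingers move at their own pace and stop on an object; the grip force is fixed at half the most. Time passes only in rows, so rows that do not move let the fingers close. It gives the time, the measured TCP pose, the force and the opening at its end, in the units of the state.
- env.state(): the state, without advancing time (a new reading comes with each control period).
- cams.capture(name): name is "scene" or "side" or "wrist"; returns the picture (480x640x3 uint8, blue, green, red); there is no depth.
- cams.calibration(name): a dict with "mtx" (3x3 intrinsics, pixels), "k1" (the pictures are not rectified: a ray, as slopes to the right and down, at radius r is drawn at 1 + k1 r^2 times it, then the intrinsics apply), "eye" and "orientation" of the camera in the world. Camera axes: x right, y down, z forward; pixel columns grow to the right and rows downward; lengths in mm; the calibration is good to about 2 mm. A picture is of the moment at which its call begins: read the wrist's pose just before it. calibration takes no time and is no camera call; for the wrist camera it gives the pose at the moment of the call.
- ticket.close_job(): hands the job in, once; it reports no verdict.
The state is a dict: "time": time; "joints": joint angles; "qd": joint speeds; "joint_efforts": joint torques, N m; "tool_pos": TCP position; "orientation": TCP orientation; "force": force on the tool from outside, world axes, zero at the start; "wrist_torque": the same for the moment, N m; "width": finger opening in mm.
Only numpy, scipy, OpenCV 4.12 (cv2) and the standard library are available. Lean on these libraries where they do the work, as an engineer would, in place of code of your own. Each camera call takes 0.05 s, during which the arm holds its last target. There are 200 camera calls.

## Working session

There is one attempt and no reset: what is moved stays moved. The work goes in short steps, Python scripts to look and compute and a tool call to move; the robot and the scene stay as the last step left them, time stands still between calls to the robot, and variables do not carry over. Pictures are saved under pics/ and viewed, about 8 in all and at most 12, crops included, and the job is handed in when it is done.

Besides the shell and the picture viewer there is one more tool, called as a command line: name --argument value ..., lists and objects as JSON in quotes. move_arm: Moves the arm, as the interface text tells. Its arguments: {"type":"object","properties":{"offset":{"type":"array","items":{"type":"array","items":{"type":"number"}}},"angular":{"type":"array","items":{"type":"array","items":{"type":"number"}}},"grip":{"type":"array","items":{"type":"number"}}},"required":["offset","angular","grip"]}

```bash
mkdir -p pics; python3 - <<'E'
from cell import env,cams
import cv2,numpy as np
s=env.state(); print({k:np.round(v,3).tolist() for k,v in s.items()})
for n in("scene","side"):
    im=cams.capture(n); cv2.imwrite(f"pics/{n}0.png",im)
    c=cams.calibration(n); print(n,{k:np.round(v,4).tolist() for k,v in c.items()})
E
```

```text
{'time': 0.0, 'joints': [36.63, 34.383, -0.145, 91.68, 0.104, 54.025, -4.57], 'qd': [0.062, 0.073, -0.004, -0.053, 0.037, 0.08, -0.093], 'joint_efforts': [0.001, -76.508, 1.498, -25.236, -0.052, 0.017, 0.0], 'tool_pos': [546.528, -475.544, 178.682], 'orientation': [[-0.001, 0.754, -0.656], [0.001, -0.656, -0.754], [-1.0, -0.002, 0.0]], 'force': [-0.441, -0.39, -0.139], 'wrist_torque': [-0.022, 0.052, 0.042], 'width': 92.918}
scene {'mtx': [[442.8241, 0.0, 317.2369], [0.0, 442.8241, 238.8916], [0.0, 0.0, 1.0]], 'k1': -0.003, 'eye': [104.4508, 581.1444, 567.1727], 'orientation': [[-0.861, -0.2799, 0.4247], [-0.5082, 0.5091, -0.6947], [-0.0218, -0.8139, -0.5805]]}
side {'mtx': [[576.1934, 0.0, 311.6856], [0.0, 576.1934, 240.1782], [0.0, 0.0, 1.0]], 'k1': 0.0464, 'eye': [-50.4529, 466.4913, 1246.9116], 'orientation': [[-0.6744, -0.6393, 0.3693], [-0.7383, 0.5771, -0.3492], [0.0101, -0.5081, -0.8612]]}
```

View pics/scene0.png

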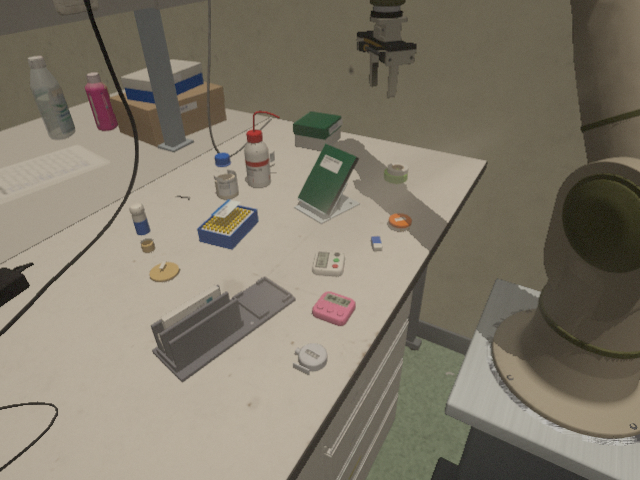

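View pics/side0.png

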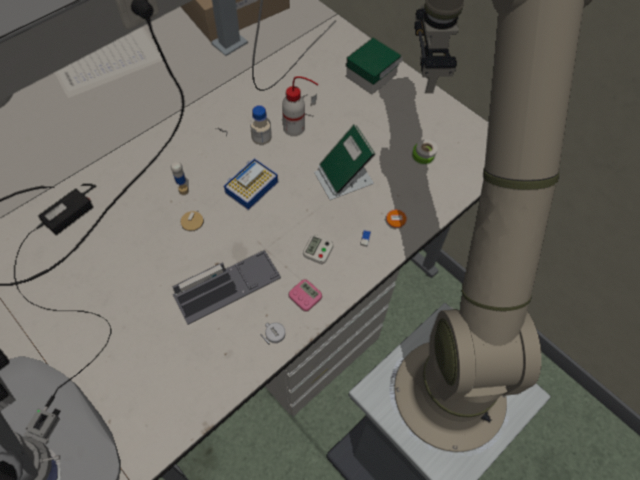

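Scene image: white timer at (329,263) and pink look-alike at (334,308). The organizer is around (225,325), the notebook on its rest at (328,182), the counter at (312,356), the eraser at (376,243) and the pins at (400,222). The white one is "the timer" since it is white with a display and three buttons. Next I'll enlarge the crops to measure.

```bash
python3 - <<'E'
import cv2
a=cv2.imread("pics/scene0.png")[135:385,145:385]; cv2.imwrite("pics/sc_crop.png",cv2.resize(a,None,fx=2.4,fy=2.4,interpolation=cv2.INTER_CUBIC))
a=cv2.imread("pics/side0.png")[120:330,165:385]; cv2.imwrite("pics/si_crop.png",cv2.resize(a,None,fx=2.8,fy=2.8,interpolation=cv2.INTER_CUBIC))
E
```

```text
(no output)
```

View pics/sc_crop.png

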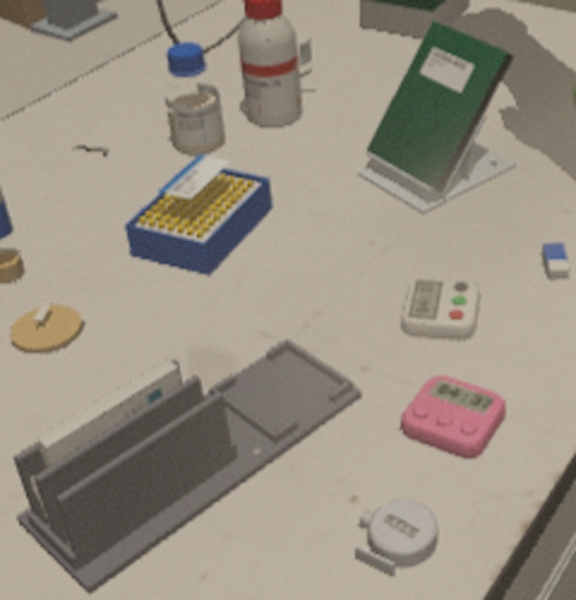

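View pics/si_crop.png

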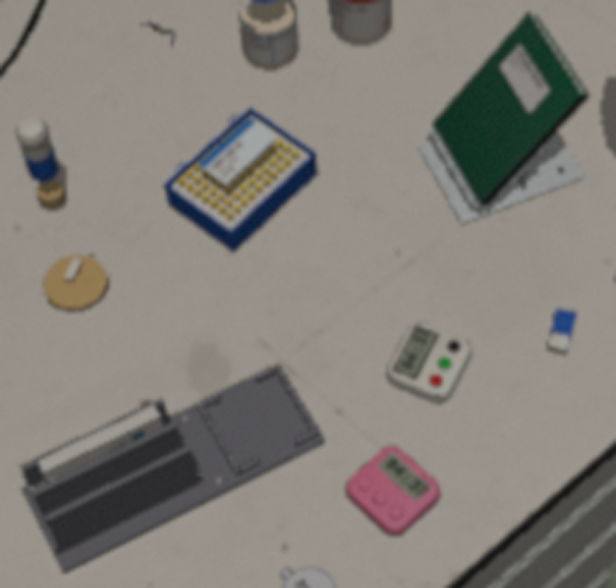

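```bash
cat > h.py <<'E'
import numpy as np,cv2
from scipy.optimize import least_squares
from scipy.spatial.transform import Rotation as R
def proj(c,P):
    O=np.array(c["orientation"]);p=(np.atleast_2d(P)-np.array(c["eye"]))@O
    s=p[:,:2]/p[:,2:];s=s*(1+c["k1"]*(s**2).sum(1,keepdims=True))
    M=np.array(c["mtx"]);return s*[M[0,0],M[1,1]]+M[:2,2]
def ray(c,uv,z):
    M=np.array(c["mtx"]);d=(np.atleast_2d(uv)-M[:2,2])/[M[0,0],M[1,1]];s=d.copy()
    for _ in range(5): s=d/(1+c["k1"]*(s**2).sum(1,keepdims=True))
    v=np.c_[s,np.ones(len(s))]@np.array(c["orientation"]).T
    e=np.array(c["eye"]);return e+v*((z-e[2])/v[:,2])[:,None]
def planar(obs,x0,fz=0):  # obs: list (calib, pts_local, px)
    def f(x):
        r=R.from_euler('z',x[2],degrees=True).as_matrix()
        return np.concatenate([(proj(c,P@r.T+[x[0],x[1],0])-u).ravel() for c,P,u in obs])
    s=least_squares(f,x0,loss='soft_l1',x_scale=[100,100,10]);return s.x,s.fun
E
python3 - <<'E'
from h import *; from cell import cams
A,B=cams.calibration("scene"),cams.calibration("side")
a=lambda l:np.array(l,float)/2.4+[145,135]
b=lambda l:np.array(l,float)/2.8+[165,120]
# organizer
x,r=planar([(A,np.array([[-44,122.5,0],[-44,-122.5,8],[44,122.5,8],[38.5,-123,16]]),a([[91,585],[360,393],[24,517],[287,344]])),
 (B,np.array([[-44,122.5,0],[-44,-122.5,8],[44,122.5,8],[38.5,-123,16]]),b([[66,571],[323,440],[24,487],[280,367]]))],[700,0,0])
print("org",x.round(1),r.round(1).tolist())
# book
C=np.array([[74,52.5,13],[74,-52.5,13],[-74,-52.5,13],[-74,52.5,13]])
ua=a([[435,24],[510,57],[437,190],[369,150]]);ub=b([[530,14],[586,96],[487,205],[433,125]])
def pose(x): # yaw of rest, pitch
    return R.from_euler('z',x[3],degrees=True).as_matrix()@np.array([[-np.cos(np.radians(x[4])),0,np.sin(np.radians(x[4]))],[0,-1,0],[np.sin(np.radians(x[4])),0,np.cos(np.radians(x[4]))]]).T.T
def bf(x):
    Q=pose(x);P=C@Q.T+x[:3];return np.concatenate([(proj(A,P)-ua).ravel(),(proj(B,P)-ub).ravel()])
s=least_squares(bf,[700,-300,70,90,50],x_scale=[100,100,100,10,10]);print("book",s.x.round(1),s.fun.round(1).tolist());print(pose(s.x).round(3).tolist())
# timer top corners
print("timer",ray(A,a([[410,283],[478,286],[472,333],[403,329]]),14).round(0).tolist(),ray(B,b([[407,325],[470,350],[441,399],[389,365]]),14).round(0).tolist())
for n,p in(("counter",[401,528]),("pink",[454,412]),("rubber",[556,258]),("bluebox",[200,220]),("pinplate",[46,328])):print(n,ray(A,a([p]),10).round(0).tolist())
print("pins?",ray(A,[[400,222]],10).round(0))
E
```

```text
org [523.4 198.5 -12.4] [0.1, 4.1, 1.4, -2.1, -3.3, -1.2, 1.7, -4.3, -1.3, 2.1, 0.7, -0.1, -2.1, 0.4, 0.0, -1.7]
book [ 572.7 -251.4   58.4   73.1   49.2] [0.1, -0.0, 0.1, -0.7, 0.7, 0.5, -0.1, 1.0, 0.5, -0.4, 0.1, -0.5, -1.5, 0.2, 0.2, -0.2]
[[-0.19, 0.957, 0.221], [-0.625, -0.291, 0.725], [0.757, 0.0, 0.653]]
timer [[486.0, -37.0, 14.0], [433.0, -61.0, 14.0], [409.0, -4.0, 14.0], [460.0, 19.0, 14.0]] [[489.0, -39.0, 14.0], [433.0, -63.0, 14.0], [414.0, -10.0, 14.0], [470.0, 0.0, 14.0]]
counter [[358.0, 191.0, 10.0]]
pink [[380.0, 79.0, 10.0]]
rubber [[394.0, -135.0, 10.0]]
bluebox [[714.0, -29.0, 10.0]]
pinplate [[722.0, 158.0, 10.0]]
pins? [[ 381. -233.   10.]]
```

```bash
python3 - <<'E'
from h import *; from cell import cams,env
A,B=cams.calibration("scene"),cams.calibration("side")
a=lambda l:np.array(l,float)/2.4+[145,135]
b=lambda l:np.array(l,float)/2.8+[165,120]
s=env.state();t=s["tool_pos"];O=np.array(s["orientation"])
fp=[t+O[:,1]*w for w in(-55,-46,0,46,55)]
print(proj(A,fp).round(0).tolist(),proj(B,fp).round(0).tolist())
def tri(u,v):
    f=lambda p:np.r_[proj(A,p)[0]-u,proj(B,p)[0]-v]
    r=least_squares(f,[550,0,30],x_scale=100);return r.x.round(1).tolist(),r.fun.round(1).tolist()
for n,u,v in [("bk",(435,24),(530,14)),("bk",(510,57),(586,96)),("bk",(437,190),(487,205)),("bk",(369,150),(433,125)),
 ("rest front",(425,207),(466,222)),("rest right",(515,163),(582,177)),
 ("o -44,122,0",(91,585),(66,571)),("o -44,-122",(360,393),(323,440)),("o 44,122",(24,517),(24,487)),("o pocket far",(287,344),(280,367)),
 ("green btn",(459,300),(444,363)),("red",(456,315),(436,380)),("blk",(461,287),(454,346))]:
    print(n,*tri(a([u])[0],b([v])[0]))
print(ray(A,a([(425,207),(515,163),(360,172)]),4).round(0).tolist(),ray(B,b([(466,222),(582,177),(420,150)]),4).round(0).tolist())
w=cams.calibration("wrist");print({k:np.round(v,3).tolist() for k,v in w.items()}); print((O.T@(np.array(w["eye"])-t)).round(1),(O.T@np.array(w["orientation"])).round(2).tolist())
im=cv2.imread("pics/scene0.png")[40:120,340:440];im2=cv2.imread("pics/side0.png")[40:120,390:490]
cv2.imwrite("pics/fing.png",cv2.resize(np.hstack([im,im2]),None,fx=4,fy=4,interpolation=cv2.INTER_CUBIC))
E
```

```text
[[390.0, 112.0], [389.0, 111.0], [381.0, 106.0], [373.0, 100.0], [372.0, 99.0]] [[425.0, 106.0], [425.0, 103.0], [423.0, 89.0], [421.0, 76.0], [420.0, 74.0]]
bk [610.7, -300.8, 124.1] [-0.0, -0.0, 0.0, 0.0]
bk [511.4, -272.8, 121.0] [0.1, 0.0, -0.1, -0.0]
bk [541.0, -184.4, 8.8] [0.9, 0.3, -0.9, -0.6]
bk [636.6, -206.9, 16.8] [-0.0, -0.0, 0.0, 0.0]
rest front [541.4, -159.4, 3.6] [0.5, 0.2, -0.5, -0.3]
rest right [504.6, -278.6, 1.2] [-0.0, -0.0, 0.0, 0.0]
o -44,122,0 [508.6, 323.8, 4.1] [0.5, 0.1, -0.7, -0.2]
o -44,-122 [458.4, 87.2, -0.2] [-0.0, -0.0, 0.0, 0.0]
o 44,122 [595.1, 302.9, -2.2] [-0.1, -0.0, 0.2, 0.0]
o pocket far [539.4, 69.5, 2.2] [0.6, 0.1, -0.6, -0.3]
green btn [439.0, -37.2, 13.1] [-0.0, -0.0, 0.0, 0.0]
red [432.8, -21.3, 10.4] [0.2, 0.1, -0.2, -0.1]
blk [447.2, -56.6, 10.6] [0.1, 0.0, -0.1, -0.1]
[[542.0, -159.0, 4.0], [503.0, -274.0, 4.0], [633.0, -183.0, 4.0]] [[540.0, -159.0, 4.0], [503.0, -277.0, 4.0], [630.0, -184.0, 4.0]]
{'mtx': [[334.164, 0.0, 323.669], [0.0, 334.164, 236.889], [0.0, 0.0, 1.0]], 'k1': -0.056, 'eye': [602.19, -413.57, 385.263], 'orientation': [[0.754, -0.627, -0.195], [-0.656, -0.721, -0.223], [-0.001, 0.296, -0.955]]}
[-206.6    1.   -83.2] [[-0.0, -0.3, 0.96], [1.0, -0.0, 0.0], [0.0, 0.96, 0.3]]
```

View pics/fing.png

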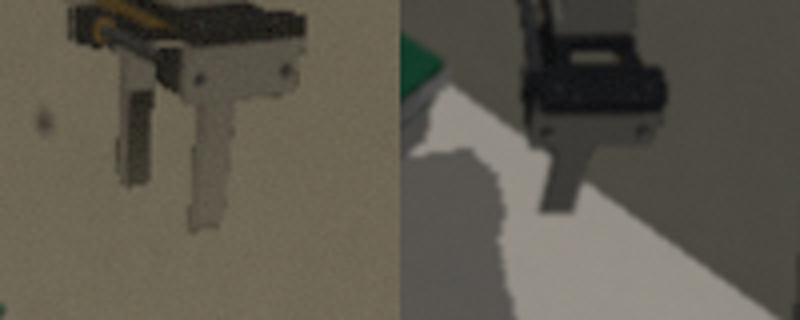

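```bash
python3 - <<'E'
from h import *; from cell import cams,env
A,B=cams.calibration("scene"),cams.calibration("side")
s=env.state();t=s["tool_pos"];O=np.array(s["orientation"])
f=lambda p:np.r_[proj(A,p)[0]-[392,97],proj(B,p)[0]-[430,93]]
r=least_squares(f,[550,-400,100],x_scale=100);print(r.x,r.fun, O.T@(r.x-t))
im=cams.capture("wrist");cv2.imwrite("pics/w0.png",im)
w=cams.calibration("wrist");print(proj(w,[t,t+O[:,1]*46,t-O[:,1]*46,t+O[:,1]*46-O[:,0]*50]))
E
```

```text
[ 506.86408755 -448.10328479  214.52599851] [ 0.03478041  0.0121453  -0.03014428 -0.02068515] [-35.7353112  -48.04862368   5.37209483]
[[322.00364175 264.42107543]
 [391.04460661 264.33134315]
 [252.97273194 264.37812782]
 [409.29516197 299.96212909]]
```

View pics/w0.png

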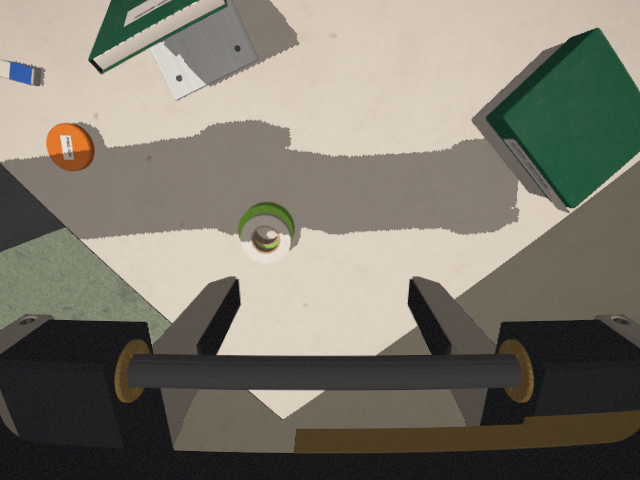

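The wrist view shows the pads ending at about (238,278) and (410,278), and the book and rest at the upper left. The open tips sit about 36 mm behind the stated TCP, so I'll check them shut from a vantage nearer the book.

move_arm --offset '[[0.01, 0.04, 0.015], [0.01, 0.04, 0.015], [0.01, 0.04, 0.01], [0, 0, 0], [0, 0, 0]]' --angular '[[0, 0, 0], [0, 0, 0], [0, 0, 0], [0, 0, 0], [0, 0, 0]]' --grip '[0, 0, 0, 0, 0]'

```text
time: 0.78
tool_pos: [575.5, -353.0, 217.8]
orientation: [[-0.004, 0.753, -0.658], [0.002, -0.658, -0.753], [-1.0, -0.004, 0.001]]
force: [0.4, 0.2, 0.0]
width: 47.7
```

```bash
python3 - <<'E'
from h import *; from cell import cams,env
s=env.state();print(s["tool_pos"],s["width"],s["time"])
w=cams.calibration("wrist");im=cams.capture("wrist");cv2.imwrite("pics/w1.png",im)
np.save("w1.npy",w,allow_pickle=True)
print(proj(w,[s["tool_pos"]]))
cv2.imwrite("pics/w1c.png",cv2.resize(im[40:340,60:460],None,fx=2,fy=2,interpolation=cv2.INTER_CUBIC))
E
```

```text
[ 575.52288622 -352.99052505  217.84501276] 47.71837368980501 0.775
[[322.16370332 264.53270433]]
```

View pics/w1c.png

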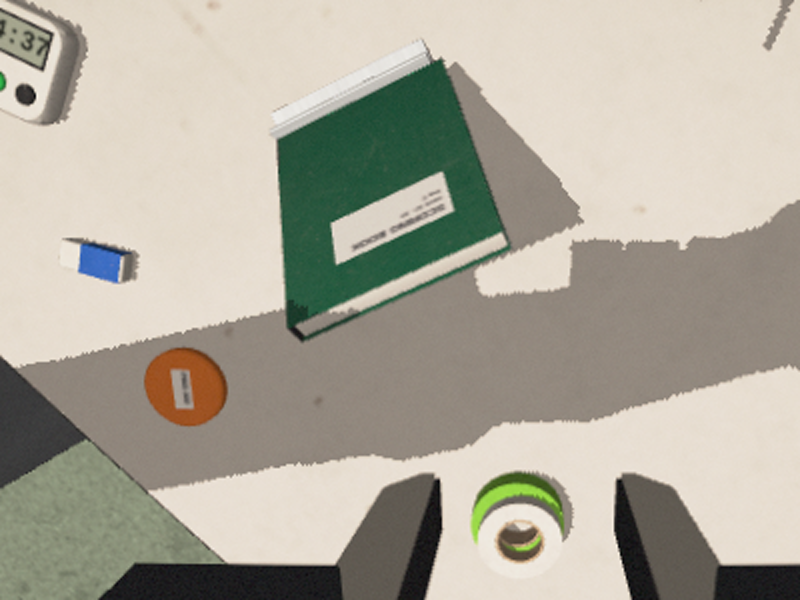

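The wrist crop shows the book clearly: upper end-face corners at crop (287,327), (505,235), (303,340) and (510,247), with the lip at the far end. Still half open, the tips again measure about 38 mm behind the stated TCP, so I'll keep checking that.

```bash
python3 - <<'E'
from h import *; from cell import cams
A,B=cams.calibration("scene"),cams.calibration("side");W=np.load("w1.npy",allow_pickle=True).item()
a=lambda l:np.array(l,float)/2.4+[145,135]
b=lambda l:np.array(l,float)/2.8+[165,120]
c=lambda l:np.array(l,float)/2+[60,40]
C=np.array([[74,52.5,13],[74,-52.5,13]])
ua=a([[435,24],[510,57]]);ub=b([[530,14],[586,96]])
D=np.array([[74,52.5,13],[74,-52.5,13],[74,-52.5,0],[74,52.5,0]]);uw=c([[505,235],[287,327],[303,340],[510,247]])
def pose(x):
    p=np.radians(x[4]);return R.from_euler('z',x[3],degrees=True).as_matrix()@np.array([[-np.cos(p),0,np.sin(p)],[0,-1,0],[np.sin(p),0,np.cos(p)]])
def mk(con):
    def f(x):
        x=np.array(x)
        if con: x[4]=50;x[2]=12+74*np.sin(np.radians(50))
        Q=pose(x);P=lambda M:M@Q.T+x[:3]
        return np.concatenate([(proj(A,P(C))-ua).ravel(),(proj(B,P(C))-ub).ravel(),(proj(W,P(D))-uw).ravel()])
    return f
for con in(0,1):
    s=least_squares(mk(con),[572,-250,65,73,50],x_scale=[100,100,100,10,10]);print("book",s.x.round(1),s.fun.round(1).tolist())
Q=pose(s.x)
print("lip pts",ray(W,c([(270,113),(423,40),(430,65),(272,136)]),18).round(0).tolist())
print("rubber,pins",ray(W,c([(95,262),(185,387)]),12).round(0).tolist())
E
```

```text
book [ 575.6 -232.2   73.8   71.8   36. ] [-0.0, -0.9, -0.5, -1.3, -0.2, -0.1, -1.3, 0.3, -1.9, -0.0, 1.3, 0.4, 1.0, -1.1, -0.6, 1.1]
book [ 572.5 -245.    81.6   71.8   50. ] [-0.8, -3.1, -1.2, -3.6, -0.7, -1.8, -1.8, -1.4, -1.8, -1.8, -0.7, -0.2, -0.3, 1.2, 0.6, 2.2]
lip pts [[547.0, -162.0, 18.0], [639.0, -192.0, 18.0], [633.0, -205.0, 18.0], [539.0, -171.0, 18.0]]
rubber,pins [[399.0, -144.0, 12.0], [380.0, -236.0, 12.0]]
```

```bash
cat > bk.py <<'E'
from h import *
def pose(yaw,p):
    p=np.radians(p);return R.from_euler('z',yaw,degrees=True).as_matrix()@np.array([[-np.cos(p),0,np.sin(p)],[0,-1,0],[np.sin(p),0,np.cos(p)]])
Q=pose(71.8,50);O0=np.array([572.5,-245,67.5])
def bp(x,y,z): return O0+Q@[x,y,z]
TG=np.c_[-Q[:,0],-Q[:,2],-Q[:,1]]
def err(s,p,T):
    O=np.array(s["orientation"]);return (p-np.array(s["tool_pos"])).round(1).tolist(),R.from_matrix(T@O.T).as_rotvec(degrees=True).round(2).tolist()
E
python3 - <<'E'
from bk import *; from cell import env
s=env.state()
print(Q.round(3).tolist(),"pre",err(s,bp(120,0,6.5),TG),bp(120,0,6.5).round(0),"gr",bp(25,0,6.5).round(1),"top",bp(74,0,6.5).round(1))
E
```

```text
[[-0.201, 0.95, 0.239], [-0.611, -0.312, 0.728], [0.766, 0.0, 0.643]] pre ([-25.8, 39.1, -54.2], [40.54, 11.08, -64.26]) [ 550. -314.  164.] gr [ 569.  -255.5   90.8] top [ 559.2 -285.5  128.4]
```

move_arm --offset '[[-0.006, 0.0, 0.005], [-0.005, 0.0, 0.005], [-0.005, 0, 0], [-0.005, 0, 0], [-0.005, 0, 0]]' --angular '[[5.07, 1.39, -8.03], [5.07, 1.39, -8.03], [5.07, 1.39, -8.03], [5.07, 1.39, -8.03], [5.07, 1.39, -8.03]]' --grip '[0, 0, 0, 0, 0]'

```text
time: 1.45
tool_pos: [548.1, -356.3, 226.6]
orientation: [[0.044, 0.126, -0.991], [0.447, -0.889, -0.093], [-0.893, -0.439, -0.096]]
force: [0.9, -0.9, 0.5]
width: 0.5
```

```bash
python3 - <<'E'
from bk import *; from cell import env,cams
s=env.state();print(s["width"],np.round(s["joints"],0),err(s,bp(120,0,6.5),TG))
cv2.imwrite("pics/w2.png",cams.capture("wrist"))
E
```

```text
0.5112669091249478 [ 39.  36.   3.  88. -24.  74. -32.] ([1.8, 42.8, -63.0], [14.42, 3.91, -22.76])
```

View pics/w2.png

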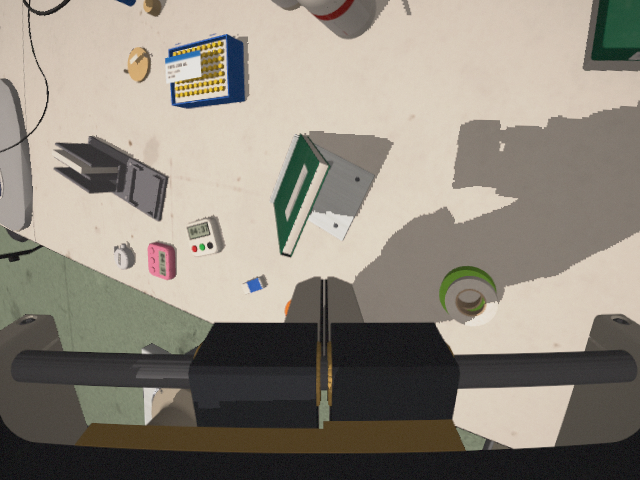

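Fully shut, the tips are still at row 278 (predicted 264), so the fingers slide straight and the real tips are about 38 mm short of the stated TCP. I'll servo visually and go to the pre-grasp pose.

move_arm --offset '[[0, 0.01, -0.015], [0.0, 0.015, -0.02], [0.0, 0.015, -0.02], [0, 0, -0.005], [0, 0, 0]]' --angular '[[4.81, 1.3, -7.59], [4.81, 1.3, -7.59], [4.81, 1.3, -7.59], [0, 0, 0], [0, 0, 0]]' --grip '[100, 100, 100, 100, 100]'

```text
time: 2.12
tool_pos: [542.9, -324.6, 161.4]
orientation: [[0.206, -0.257, -0.944], [0.608, -0.722, 0.329], [-0.767, -0.642, 0.008]]
force: [0.5, -0.2, 0.1]
width: 46.0
```

```bash
python3 - <<'E'
from bk import *; from cell import env,cams
s=env.state();print(s["width"],np.round(s["joints"],0),err(s,bp(25,0,6.5),TG))
E
```

```text
46.00924238980945 [ 44.  41.   3.  97. -39.  70. -40.] ([26.1, 69.1, -70.6], [-0.11, -0.45, 1.04])
```

move_arm --offset '[[0.007, 0.011, 0.002], [0.005, 0.014, -0.018], [0.005, 0.015, -0.019], [0.005, 0.015, -0.018], [0.004, 0.014, -0.017]]' --angular '[[0, -0.4, 1], [0, 0, 0], [0, 0, 0], [0, 0, 0], [0, 0, 0]]' --grip '[100, 100, 100, 100, 100]'

```text
time: 2.75
tool_pos: [577.6, -252.8, 97.3]
orientation: [[0.203, -0.216, -0.955], [0.605, -0.739, 0.295], [-0.77, -0.638, -0.019]]
force: [-0.3, -0.0, -0.1]
width: 91.8
```

```bash
python3 - <<'E'
from bk import *; from cell import env,cams
s=env.state();print(s["width"],np.round(s["joints"],0),err(s,bp(25,0,6.5),TG), Q.T@(np.array(s["tool_pos"])-O0))
w=cams.calibration("wrist");im=cams.capture("wrist");np.save("w3.npy",w,allow_pickle=True)
cv2.imwrite("pics/w3.png",im)
E
```

```text
91.80854664740762 [ 40.  43.  -1. 102. -44.  59. -36.] ([-8.6, -2.8, -6.5], [0.67, 0.96, -1.02]) [26.58484358  7.30075787 14.7506238 ]
```

View pics/w3.png

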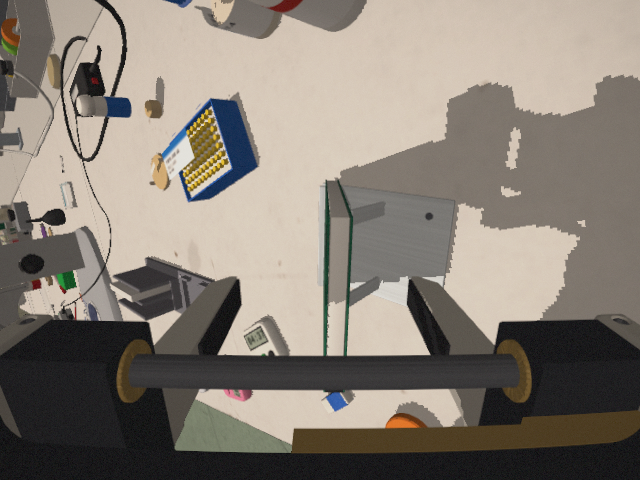

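The book's end face runs from (338,182) to (338,355), 13 px right of the finger centre at column 325. That matches the 8 mm offset from the fit. The tips are only about level with the book's end, so I'll centre and advance about 27 mm while watching the force.

move_arm --offset '[[-0.009, -0.004, -0.005], [0, 0, 0], [0.003, 0.008, -0.01], [0.003, 0.008, -0.01], [0, 0, 0]]' --angular '[[0.7, 1.0, -1.0], [0, 0, 0], [0, 0, 0], [0, 0, 0], [0, 0, 0]]' --grip '[100, 100, 100, 100, 100]'

```text
time: 3.42
tool_pos: [576.4, -237.7, 71.9]
orientation: [[0.199, -0.235, -0.952], [0.612, -0.729, 0.307], [-0.765, -0.644, -0.001]]
force: [0.2, -0.7, 0.1]
width: 93.1
```

```bash
python3 - <<'E'
from bk import *; from cell import env,cams
s=env.state();print(s["width"],err(s,bp(0,0,6.5),TG), Q.T@(np.array(s["tool_pos"])-O0),s["force"])
cv2.imwrite("pics/w4.png",cams.capture("wrist"))
im=cv2.imread("pics/w4.png");hsv=cv2.cvtColor(im,cv2.COLOR_BGR2HSV)
for r in(200,240,270,300,330):
    g=[c for c in range(250,420) if 60<hsv[r,c,0]<90 and hsv[r,c,1]>80]; print(r,g[:1],g[-1:],len(g))
    print("  dark", [c for c in range(200,450) if im[r,c].max()<45][:1], [c for c in range(200,450) if im[r,c].max()<45][-1:])
E
```

```text
93.12295771699358 ([-2.3, -2.6, -0.2], [-0.03, 0.08, -0.3]) [-1.85300443  1.39732657  9.06523806] [ 0.24888244 -0.69212184  0.08214511]
200 [316] [337] 3
  dark [316] [316]
240 [312] [341] 6
  dark [314] [314]
270 [313] [340] 4
  dark [314] [314]
300 [313] [340] 6
  dark [223] [423]
330 [313] [339] 5
  dark [206] [442]
```

move_arm --offset '[[0.002, 0.007, -0.01], [0, 0, 0], [0, 0, 0], [0, 0, 0], [0, 0, 0]]' --angular '[[0, 0, 0], [0, 0, 0], [0, 0, 0], [0, 0, 0], [0, 0, 0]]' --grip '[100, 0, 0, 0, 0]'

```text
time: 4.1
tool_pos: [578.6, -231.6, 61.7]
orientation: [[0.2, -0.235, -0.951], [0.611, -0.729, 0.308], [-0.766, -0.643, -0.002]]
force: [-0.4, -0.2, 0.0]
width: 57.5
```

move_arm --offset '[[0, 0, 0], [0, 0, 0], [0, 0, 0], [0, 0, 0], [0, 0, 0]]' --angular '[[0, 0, 0], [0, 0, 0], [0, 0, 0], [0, 0, 0], [0, 0, 0]]' --grip '[0, 0, 0, 0, 0]'

```text
time: 4.72
tool_pos: [578.8, -231.6, 62.2]
orientation: [[0.2, -0.235, -0.951], [0.611, -0.729, 0.308], [-0.766, -0.643, -0.003]]
force: [0.8, 0.9, 4.5]
width: 12.8
```

move_arm --offset '[[-0.003, -0.01, 0.014], [-0.006, -0.018, 0.026], [-0.006, -0.018, 0.034], [0, 0, 0.05], [0, 0, 0.05]]' --angular '[[0, 0, 0], [0, 0, 0], [0, 0, 0], [0, 0, 0], [0, 0, 0]]' --grip '[0, 0, 0, 0, 0]'

```text
time: 5.35
tool_pos: [559.0, -282.4, 239.0]
orientation: [[0.195, -0.242, -0.95], [0.61, -0.729, 0.311], [-0.768, -0.641, 0.005]]
force: [-0.3, 0.7, -2.2]
width: 13.0
```

```bash
python3 - <<'E'
from bk import *; from cell import env
s=env.state();print(s["width"],s["force"],s["joints"])
c,n=np.cos(np.radians(-12.4)),np.sin(np.radians(-12.4))
G=np.c_[[0,0,-1],[c,n,0],[n,-c,0]];print(err(s,np.array([515,60,300]),G))
E
```

```text
13.023065836913684 [-0.28723248  0.69037804 -2.17198312] [ 40.26235498  34.60237451   2.82025175  95.92768741 -38.92925084
  73.53390224 -45.86168442]
([-44.0, 342.4, 61.0], [-38.64, -22.46, 91.56])
```

move_arm --offset '[[-0.004, 0.031, 0.012], [-0.004, 0.031, 0.012], [-0.004, 0.031, 0.012], [-0.004, 0.031, 0.012], [-0.004, 0.031, 0.012]]' --angular '[[-3.51, -2.04, 8.32], [-3.51, -2.04, 8.32], [-3.51, -2.04, 8.32], [-3.51, -2.04, 8.32], [-3.51, -2.04, 8.32]]' --grip '[0, 0, 0, 0, 0]'

```text
time: 5.98
tool_pos: [535.8, -134.9, 306.4]
orientation: [[-0.024, 0.458, -0.889], [0.383, -0.817, -0.431], [-0.923, -0.351, -0.156]]
force: [0.7, 0.1, -1.0]
width: 12.9
```

move_arm --offset '[[-0.004, 0.031, 0.0], [-0.004, 0.031, 0.0], [-0.004, 0.031, 0], [-0.004, 0.031, 0], [-0.004, 0.031, 0]]' --angular '[[-3.51, -2.04, 8.32], [-3.51, -2.04, 8.32], [-3.51, -2.04, 8.32], [-3.51, -2.04, 8.32], [-3.51, -2.04, 8.32]]' --grip '[0, 0, 0, 0, 0]'

```text
time: 6.6
tool_pos: [515.0, 19.6, 312.2]
orientation: [[0.001, 0.945, -0.326], [0.045, -0.326, -0.944], [-0.999, -0.014, -0.042]]
force: [0.8, 0.0, -2.4]
width: 13.0
```

```bash
python3 - <<'E'
from bk import *; from cell import env
s=env.state();print(s["width"],s["force"],s["joints"])
c,n=np.cos(np.radians(-12.4)),np.sin(np.radians(-12.4))
G=np.c_[[0,0,-1],[c,n,0],[n,-c,0]];print(err(s,np.array([515,60,300]),G))
E
```

```text
13.022531254998755 [ 0.83852979  0.00879886 -2.41306809] [  5.67914066  12.44833851 -15.10253439 108.39029126   0.82337221
  59.12102999 -28.53985078]
([-0.0, 40.4, -12.2], [-2.55, -0.09, 6.65])
```

move_arm --offset '[[0, 0.04, -0.012], [0, 0, 0], [0, 0, 0]]' --angular '[[-2.5, 0, 6.6], [0, 0, 0], [0, 0, 0]]' --grip '[0, 0, 0]'

```text
time: 6.98
tool_pos: [514.0, 61.3, 302.9]
orientation: [[0.002, 0.978, -0.209], [-0.003, -0.209, -0.978], [-1.0, 0.003, 0.003]]
force: [1.0, -0.3, -1.8]
width: 12.9
```

```bash
python3 - <<'E'
from bk import *; from cell import env,cams
s=env.state();print(s["tool_pos"],s["orientation"])
np.save("w5.npy",cams.calibration("wrist"),allow_pickle=True);np.save("s5.npy",s,allow_pickle=True)
im=cams.capture("wrist");cv2.imwrite("pics/w5.png",im)
cv2.imwrite("pics/w5b.png",cv2.resize(im,(800,600),interpolation=cv2.INTER_CUBIC))
E
```

```text
[514.00288309  61.31064201 302.90849974] [[ 0.00219895  0.9778134  -0.20946626]
 [-0.00306576 -0.20945919 -0.97781258]
 [-0.99999288  0.00279233  0.00253715]]
```

View pics/w5b.png

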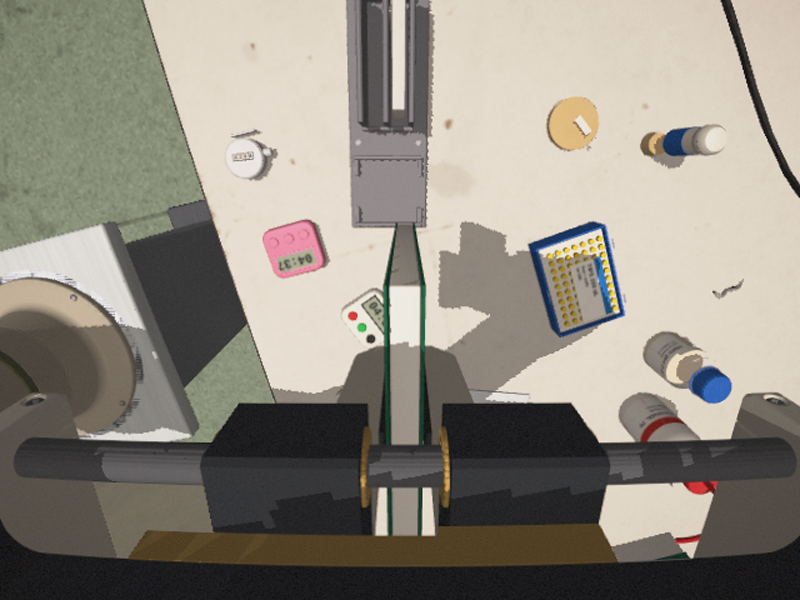

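```bash
python3 - <<'E'
from bk import *
W=np.load("w5.npy",allow_pickle=True).item()
im=cv2.imread("pics/w5.png");g=cv2.GaussianBlur(cv2.cvtColor(im,cv2.COLOR_BGR2GRAY),(3,3),0).astype(float)
def sub(l,i): 
    a,b,c=abs(l[i-1]),abs(l[i]),abs(l[i+1]);return i+.5*(a-c)/(a-2*b+c)
L=[];Rr=[];E=[]
for r in range(8,176,4):
    d=np.gradient(g[r]);i=265+np.argmin(d[265:292]);j=333+np.argmax(d[333:352]);L.append((sub(d,i),r));Rr.append((sub(d,j),r))
for c in range(292,332,4):
    d=np.gradient(g[:,c]);i=172+np.argmax(d[172:192]);E.append((c,sub(d,i)))
print("L",np.round(L,1)[::6].tolist(),"R",np.round(Rr,1)[::6].tolist(),"E",np.round(E,1).tolist())
lw=ray(W,L,8);rw=ray(W,Rr,8);ew=ray(W,E,16)
def line(p,ax): # fit with median reject
    k=np.ones(len(p),bool)
    for _ in range(3):
        q=np.polyfit(p[k,ax],p[k,1-ax],1);r=p[:,1-ax]-np.polyval(q,p[:,ax]);k=abs(r)<2.5*max(np.median(abs(r)),.3)
    return q,k.sum(),r[k].std()
ql,qr,qe=line(lw,1),line(rw,1),line(ew,0);print(ql,qr,qe)
for y in(80,150,200,280):print(y,np.polyval(ql[0],y).round(1),np.polyval(qr[0],y).round(1))
print("yawL",-np.degrees(np.arctan(ql[0][0])),"yawR",-np.degrees(np.arctan(qr[0][0])),"yawE",np.degrees(np.arctan(qe[0][0])),W["eye"])
# dark profile at some rows for dividers
for r in(20,60,90): print(r,g[r,276:350].round(0).astype(int).tolist())
print("col slot",g[60:180,300].astype(int).tolist())
E
```

```text
L [[276.5, 8.0], [277.0, 32.0], [277.5, 56.0], [278.3, 80.0], [279.1, 104.0], [279.6, 128.0], [280.1, 152.0]] R [[343.7, 8.0], [346.9, 32.0], [346.1, 56.0], [345.0, 80.0], [344.6, 104.0], [341.8, 128.0], [341.5, 152.0]] E [[292.0, 181.9], [296.0, 182.0], [300.0, 182.0], [304.0, 182.0], [308.0, 182.0], [312.0, 182.0], [316.0, 181.9], [320.0, 181.5], [324.0, 184.5], [328.0, 183.2]]
(array([2.20411394e-01, 4.37224681e+02]), np.int64(42), np.float64(0.19715102217454658)) (array([2.46084981e-01, 5.25976908e+02]), np.int64(38), np.float64(0.8887591982963674)) (array([ -0.24248604, 199.20232023]), np.int64(8), np.float64(0.4346954698119307))
80 454.9 545.7
150 470.3 562.9
200 481.3 575.2
280 498.9 594.9
yawL -12.429899575072449 yawR -13.824930649360793 yawE -13.630339121792833 [531.81175264 142.67661243 509.23124446]
20 [207, 174, 144, 137, 138, 136, 137, 132, 123, 124, 129, 118, 93, 67, 55, 52, 53, 63, 77, 83, 83, 82, 82, 83, 83, 83, 83, 83, 85, 91, 107, 124, 126, 108, 82, 69, 91, 147, 198, 221, 224, 225, 225, 224, 223, 222, 220, 191, 131, 89, 78, 87, 113, 129, 121, 99, 82, 80, 84, 85, 84,
[... 593 characters left out ...]
 97, 97, 98, 97, 94, 89, 82, 83, 106, 129, 130, 110, 89, 84, 86, 86, 86, 86, 87, 87, 87, 85, 89, 109, 129, 137, 161, 202, 221, 221, 221]
col slot [84, 84, 85, 85, 85, 85, 85, 86, 87, 87, 86, 86, 86, 86, 86, 85, 86, 86, 86, 86, 85, 86, 85, 85, 86, 86, 86, 86, 86, 85, 85, 85, 86, 87, 87, 86, 86, 86, 86, 86, 82, 80, 82, 78, 77, 92, 117, 134, 140, 141, 142, 142, 142, 141, 142, 142, 141, 141, 141, 142, 142, 142, 142, 135, 127, 135, 130, 111, 117, 136, 141, 141, 141, 141, 141, 141, 141, 141, 142, 142, 142, 141, 141, 142, 142, 142, 142, 142, 142, 142, 142, 142, 142, 142, 141, 141, 141, 141, 141, 141, 142, 142, 143, 143, 143, 143, 143, 142, 142, 142, 143, 142, 142, 142, 142, 142, 135, 121, 122, 134]
```

```bash
python3 - <<'E'
from bk import *
W=np.load("w5.npy",allow_pickle=True).item();s=np.load("s5.npy",allow_pickle=True).item()
im=cv2.imread("pics/w5.png");g=cv2.cvtColor(im,cv2.COLOR_BGR2GRAY).astype(float)
def pk(r,c0,h=4):
    w=g[r-1:r+2].mean(0);c=c0-4+np.argmax(w[c0-4:c0+5]);x=np.arange(c-h,c+h+1);v=np.clip(w[x]-95,0,None);return (x*v).sum()/v.sum()
M=[];Rg=[]
for r in range(10,96,5):
    M.append((pk(r,308),r));Rg.append((pk(r,329),r))
yaw=-12.43;Z=R.from_euler('z',yaw,degrees=True).as_matrix()
def loc(p,o): return (p-o)@Z
# origin: left edge base x=-44 ; end y=-123
p=np.array([437.225+.220411*150,150,0]);e=np.array([500,199.2-.24249*500,0])
lx=(p@Z)[0]+44; 
for yl in(-122.5,-123.5): print("origin(left edge)",(Z@[lx,(e@Z)[1]-yl,0]).round(1))
o=Z@[lx,(e@Z)[1]+123,0]
m=loc(ray(W,M,73),o);q=loc(ray(W,Rg,73),o);print("mid",m[::3].round(1).tolist());print("rear",q[::3].round(1).tolist())
# grasped book in picture: centre line columns & slope
hsv=cv2.cvtColor(im,cv2.COLOR_BGR2HSV)
for r in(200,215,240,270,300,315):
    k=[c for c in range(290,360) if 60<hsv[r,c,0]<90 and hsv[r,c,1]>80 and im[r,c,1]<110];print(r,k)
E
```

```text
origin(left edge) [525.9 197.7   0. ]
origin(left edge) [526.1 198.7   0. ]
mid [[0.1, 84.8, 73.0], [-0.2, 68.9, 73.0], [-0.2, 52.8, 73.0], [-0.2, 36.5, 73.0], [-0.3, 19.9, 73.0], [-0.3, 3.0, 73.0]]
rear [[24.8, 84.9, 73.0], [24.9, 69.1, 73.0], [24.7, 53.0, 73.0], [24.7, 36.6, 73.0], [24.8, 20.0, 73.0], [24.8, 3.1, 73.0]]
200 [313, 314, 333, 334]
215 [310, 311, 312, 335, 336, 337]
240 [308, 309, 310, 337, 338, 339]
270 [308, 309, 310, 337, 338, 339]
300 [308, 309, 310, 311, 337, 338, 339]
315 [308, 309, 310, 311, 337, 338, 339]
```

Organizer is at (526, 198), yaw -12.4°, with the dividers confirming it to 0.3 mm. The book hangs centred and plumb in the jaws (columns 308.5 to 338.5). Next I'll hover over the slot.

move_arm --offset '[[0.003, 0.048, 0], [0.003, 0.048, -0.03], [0.003, 0.048, -0.045], [0.002, 0.046, -0.045], [0, 0, 0]]' --angular '[[0, 0, -0.3], [0, 0, 0], [0, 0, 0], [0, 0, 0], [0, 0, 0]]' --grip '[0, 0, 0, 0, 0]'

```text
time: 7.65
tool_pos: [529.8, 244.4, 183.9]
orientation: [[0.007, 0.971, -0.238], [-0.004, -0.238, -0.971], [-1.0, 0.008, 0.003]]
force: [1.2, -0.5, -1.8]
width: 13.0
```

```bash
cat > org.py <<'E'
from bk import *
YW=-12.43;Z=R.from_euler('z',YW,degrees=True).as_matrix();OO=np.array([525.8,198.1,0])
def og(x,y,z): return OO+Z@[x,y,z]
c,n=np.cos(np.radians(YW)),np.sin(np.radians(YW));G=np.c_[[0,0,-1],[c,n,0],[n,-c,0]]
E
python3 - <<'E'
from org import *; from cell import env
s=env.state();print(s["tool_pos"],s["width"],s["force"],err(s,og(-12.6,51.8,170),G))
E
```

```text
[529.75820755 244.37172901 183.85493586] 13.045978689354115 [ 1.236335   -0.49069278 -1.80955534] ([-5.1, 7.0, -13.9], [0.25, 0.43, 1.32])
```

move_arm --offset '[[-0.005, 0.007, -0.014], [0, 0, 0], [0, 0, 0]]' --angular '[[0.2, 0.4, 1.3], [0, 0, 0], [0, 0, 0]]' --grip '[0, 0, 0]'

```text
time: 8.02
tool_pos: [526.7, 247.3, 170.4]
orientation: [[0.002, 0.975, -0.221], [-0.002, -0.221, -0.975], [-1.0, 0.002, 0.002]]
force: [-0.7, 0.1, -2.0]
width: 12.9
```

```bash
python3 - <<'E'
from org import *; from cell import env,cams
s=env.state();print(s["tool_pos"],s["width"],s["force"],err(s,og(-12.6,51.8,140),G))
W=cams.calibration("wrist");im=cams.capture("wrist");cv2.imwrite("pics/w6.png",im);np.save("w6.npy",W,allow_pickle=True)
im2=cams.capture("scene");cv2.imwrite("pics/s6.png",im2)
g=cv2.cvtColor(im,cv2.COLOR_BGR2GRAY)
print("div tops front/mid/rear near y=100 @73", proj(W,[og(-25,100,73),og(0,100,73),og(25,100,73),og(-12.5,113,22)]).round(1).tolist())
hsv=cv2.cvtColor(im,cv2.COLOR_BGR2HSV)
for r in(150,165,180,200,240):
    k=[c for c in range(280,370) if 60<hsv[r,c,0]<90 and hsv[r,c,1]>80 and im[r,c,1]<110];print(r,k[:1],k[-1:])
E
```

```text
[526.73024137 247.33673744 170.36271314] 12.859373167092611 [-0.738926    0.06743241 -1.97639935] ([-2.1, 4.1, -30.4], [0.12, 0.1, 0.33])
div tops front/mid/rear near y=100 @73 [[304.8, 169.6], [332.6, 169.4], [360.5, 169.3], [319.2, 151.6]]
150 [] []
165 [] []
180 [317] [331]
200 [312] [334]
240 [307] [339]
```

move_arm --offset '[[-0.003, 0.005, 0], [0, 0, -0.01], [0, 0, -0.01], [0, 0, 0]]' --angular '[[0, 0.1, 0.3], [0, 0, 0], [0, 0, 0], [0, 0, 0]]' --grip '[0, 0, 0, 0]'

```text
time: 8.62
tool_pos: [523.7, 252.5, 149.8]
orientation: [[0.001, 0.976, -0.216], [-0.002, -0.216, -0.976], [-1.0, 0.002, 0.001]]
force: [-1.1, 0.4, -2.1]
width: 12.7
```

```bash
python3 - <<'E'
from org import *; from cell import env,cams
s=env.state();d=(np.array(s["tool_pos"])-OO)@Z;print(s["tool_pos"],d,s["width"],s["force"],err(s,og(-12.6,51.8,140),G))
W=cams.calibration("wrist");im=cams.capture("wrist");cv2.imwrite("pics/w7.png",im)
p=[og(-25,95,73),og(0,95,73)];u=proj(W,p);print(u)
g=cv2.cvtColor(im,cv2.COLOR_BGR2GRAY);r=int(u[0,1]);print(r,g[r,290:350].tolist())
cv2.imwrite("pics/w7c.png",cv2.resize(im[110:260,260:400],None,fx=4,fy=4,interpolation=cv2.INTER_CUBIC))
E
```

```text
[523.66884073 252.53011459 149.81326154] [-13.79710585  52.69553192 149.81326154] 12.715900504721688 [-1.11070147  0.35209805 -2.13410654] ([1.0, -1.1, -9.8], [0.09, 0.07, 0.03])
[[308.95596795 183.28480903]
 [338.47792624 183.25506742]]
183 [213, 209, 211, 181, 130, 124, 133, 132, 130, 132, 130, 131, 131, 129, 131, 129, 107, 110, 125, 131, 108, 99, 77, 55, 49, 61, 40, 74, 91, 96, 92, 92, 93, 93, 94, 92, 94, 90, 92, 90, 61, 35, 59, 75, 51, 48, 60, 68, 70, 79, 71, 66, 70, 87, 116, 88, 81, 111, 205, 188]
```

move_arm --offset '[[0.001, -0.001, 0], [0, 0, -0.015], [0, 0, -0.02], [0, 0, -0.02], [0, 0, 0]]' --angular '[[0, 0, 0], [0, 0, 0], [0, 0, 0], [0, 0, 0], [0, 0, 0]]' --grip '[0, 0, 0, 0, 0]'

```text
time: 9.3
tool_pos: [525.0, 251.4, 91.9]
orientation: [[0.002, 0.976, -0.216], [-0.001, -0.216, -0.976], [-1.0, 0.002, 0.001]]
force: [-0.5, -0.0, -2.1]
width: 13.1
```

In the slot without any side force. I'll ease it down to contact.

move_arm --offset '[[0, 0, -0.008], [0, 0, -0.006], [0, 0, -0.004], [0, 0, 0]]' --angular '[[0, 0, 0], [0, 0, 0], [0, 0, 0], [0, 0, 0]]' --grip '[0, 0, 0, 0]'

```text
time: 9.8
tool_pos: [525.8, 251.8, 73.8]
orientation: [[0.003, 0.976, -0.216], [-0.0, -0.216, -0.976], [-1.0, 0.003, -0.001]]
force: [-0.2, -0.2, -1.4]
width: 13.0
```

move_arm --offset '[[0, 0, -0.003], [0, 0, -0.002], [0, 0, 0]]' --angular '[[0, 0, 0], [0, 0, 0], [0, 0, 0]]' --grip '[0, 0, 0]'

```text
time: 10.18
tool_pos: [526.1, 252.0, 69.0]
orientation: [[0.004, 0.976, -0.216], [0.0, -0.216, -0.976], [-1.0, 0.004, -0.001]]
force: [-0.4, 0.5, -1.9]
width: 12.8
```

move_arm --offset '[[-0.001, 0, -0.002], [0, 0, -0.002], [0, 0, 0]]' --angular '[[0, 0, 0], [0, 0, 0], [0, 0, 0]]' --grip '[0, 0, 0]'

```text
time: 10.55
tool_pos: [526.2, 252.1, 68.8]
orientation: [[0.008, 0.976, -0.217], [0.001, -0.217, -0.976], [-1.0, 0.008, -0.002]]
force: [-0.3, -0.3, -1.5]
width: 13.0
```

move_arm --offset '[[0, 0, -0.002], [0, 0, -0.001], [0, 0, 0]]' --angular '[[0, 0, 0], [0, 0, 0], [0, 0, 0]]' --grip '[0, 0, 0]'

```text
time: 10.92
tool_pos: [526.4, 252.1, 68.3]
orientation: [[0.01, 0.976, -0.218], [0.001, -0.218, -0.976], [-1.0, 0.01, -0.003]]
force: [-0.1, -0.3, -2.0]
width: 13.3
```

```bash
python3 - <<'E'
from org import *; from cell import env,cams
s=env.state();print(np.round(s["joints"],1),np.round(s["joint_efforts"],1),s["force"],s["wrist_torque"],(np.array(s["tool_pos"])-OO)@Z)
im=cams.capture("scene");cv2.imwrite("pics/s8.png",im)
W=cams.calibration("wrist");im=cams.capture("wrist");cv2.imwrite("pics/w8.png",im);np.save("w8.npy",W,allow_pickle=True)
hsv=cv2.cvtColor(im,cv2.COLOR_BGR2HSV)
for r in(185,200,215,240,270,300,315):
    k=[c for c in range(290,360) if 60<hsv[r,c,0]<90 and hsv[r,c,1]>80 and im[r,c,1]<110];print(r,k)
E
```

```text
[-20.7  33.6 -15.5 115.7  16.6  32.3 -60.4] [  0.  -67.7  -2.8 -16.9  -0.   -0.   -0. ] [-0.08034705 -0.32795665 -2.04449522] [ 0.01219083 -0.0261092  -0.01786529] [-11.01464758  52.8980698   68.28391053]
185 [316, 331, 332]
200 [313, 314, 333, 334]
215 [309, 310, 311, 312, 335, 336, 337]
240 [306, 307, 308, 309, 310, 337, 338, 339]
270 [307, 308, 309, 310, 337, 338, 339]
300 [308, 309, 310, 311, 337, 338]
315 [308, 309, 310, 311, 336, 337, 338, 339]
```

move_arm --offset '[[-0.002, -0.001, -0.005], [0, 0, 0]]' --angular '[[0, 0.5, 0], [0, 0, 0]]' --grip '[0, 0]'

```text
time: 11.28
tool_pos: [527.0, 252.7, 66.8]
orientation: [[0.007, 0.976, -0.218], [0.003, -0.218, -0.976], [-1.0, 0.006, -0.004]]
force: [-1.9, -0.1, -4.0]
width: 12.9
```

```bash
python3 - <<'E'
from org import *; from cell import env,cams
s=env.state();print(np.round(s["joints"],2),np.round(s["joint_efforts"],1),s["force"],s["wrist_torque"],(np.array(s["tool_pos"])-OO)@Z,err(s,og(-12.6,51.8,64),G))
E
```

```text
[-20.45  33.79 -15.71 115.52  16.47  32.34 -60.15] [  0.7 -69.6  -2.3 -18.9   0.3  -0.6  -0.1] [-1.86512486 -0.12583858 -3.98714433] [0.04849236 0.80597967 0.0398935 ] [-10.57867487  53.53507158  66.83181301] ([-2.3, -1.3, -2.8], [-0.18, 0.39, 0.15])
```

move_arm --offset '[[-0.005, -0.001, 0.002]]' --angular '[[-0.2, 0.4, 0.1]]' --grip '[0]'

```text
time: 11.4
tool_pos: [521.9, 251.5, 68.6]
orientation: [[-0.001, 0.976, -0.216], [-0.001, -0.216, -0.976], [-1.0, -0.001, 0.001]]
force: [-0.9, 0.2, -3.1]
width: 13.1
```

```bash
python3 - <<'E'
from org import *; from cell import env,cams
s=env.state();print(s["force"],s["wrist_torque"],(np.array(s["tool_pos"])-OO)@Z,err(s,og(-12.6,51.8,64),G))
E
```

```text
[-0.93772918  0.16472274 -3.09309488] [ 0.01066409  0.00485547 -0.02357848] [-15.34221724  51.29556372  68.55660705] ([2.8, -0.1, -4.6], [0.04, -0.04, 0.06])
```

move_arm --offset '[[0.002, 0, -0.003]]' --angular '[[0, 0, 0]]' --grip '[0]'

```text
time: 11.52
tool_pos: [523.3, 251.0, 66.0]
orientation: [[-0.002, 0.976, -0.216], [-0.002, -0.216, -0.976], [-1.0, -0.001, 0.002]]
force: [-11.5, -7.7, 43.2]
width: 13.0
```

```bash
python3 - <<'E'
from org import *; from cell import env,cams
s=env.state();print(s["force"],s["wrist_torque"],(np.array(s["tool_pos"])-OO)@Z,err(s,og(-12.6,51.8,64),G))
E
```

```text
[-11.46382419  -7.66921695  43.21195211] [-1.08432155  3.49865097  0.02603268] [-13.84410833  51.11592504  65.97742524] ([1.4, 0.4, -2.0], [0.1, -0.09, 0.06])
```

Firm vertical contact at TCP z=66, which puts the book's underside at about z 6 to 8, the slot floor. I'll relieve the load and release.

move_arm --offset '[[0.001, 0, 0.001], [0, 0, 0], [0, 0, 0], [0, 0, 0], [0, 0, 0]]' --angular '[[0, 0, 0], [0, 0, 0], [0, 0, 0], [0, 0, 0], [0, 0, 0]]' --grip '[0, 60, 60, 60, 60]'

```text
time: 12.15
tool_pos: [524.5, 250.9, 65.8]
orientation: [[-0.002, 0.976, -0.216], [-0.002, -0.216, -0.976], [-1.0, -0.002, 0.003]]
force: [0.9, -0.1, -0.8]
width: 48.7
```

move_arm --offset '[[0, 0, 0.03], [0, 0, 0.05], [0, 0, 0.06], [0, -0.05, 0.06], [0, -0.06, 0.03]]' --angular '[[0, 0, 0], [0, 0, 0], [0, 0, 0], [0, 0, 0], [0, 0, 0]]' --grip '[100, 100, 100, 100, 100]'

```text
time: 12.78
tool_pos: [522.0, 155.9, 285.2]
orientation: [[-0.007, 0.978, -0.208], [-0.002, -0.208, -0.978], [-1.0, -0.006, 0.004]]
force: [0.7, -0.5, 0.1]
width: 92.1
```

```bash
python3 - <<'E'
from org import *; from cell import env,cams
s=env.state();print(s["tool_pos"],s["force"],s["width"])
A=cams.calibration("scene");a=cams.capture("scene");cv2.imwrite("pics/s9.png",a)
W=cams.calibration("wrist");w=cams.capture("wrist");cv2.imwrite("pics/w9.png",w);np.save("w9.npy",W,allow_pickle=True)
# expected book outline in the scene
P=[og(-12.5+dx,50+dy,z) for dx in(-6.5,6.5) for dy in(-52.5,52.5) for z in(8,156)]
print(proj(A,P).round(0).tolist());print(proj(W,P).round(0).tolist())
u=proj(A,P);x0,y0=int(u[:,0].min()-40),int(u[:,1].min()-40)
c1=a[y0:y0+220,x0:x0+220];c2=w[0:300,180:480]
cv2.imwrite("pics/chk9.png",np.hstack([cv2.resize(c1,(400,400),interpolation=cv2.INTER_CUBIC),cv2.resize(c2,(400,400),interpolation=cv2.INTER_CUBIC)]));print(x0,y0)
E
```

```text
[522.02566145 155.93397402 285.21193922] [ 0.66823628 -0.53233617  0.05661252] 92.1396665526566
[[236.0, 325.0], [223.0, 257.0], [183.0, 362.0], [162.0, 292.0], [231.0, 322.0], [218.0, 254.0], [178.0, 358.0], [157.0, 288.0]]
[[304.0, 158.0], [295.0, 169.0], [302.0, 78.0], [292.0, 54.0], [313.0, 158.0], [308.0, 169.0], [312.0, 78.0], [306.0, 54.0]]
116 213
```

View pics/chk9.png

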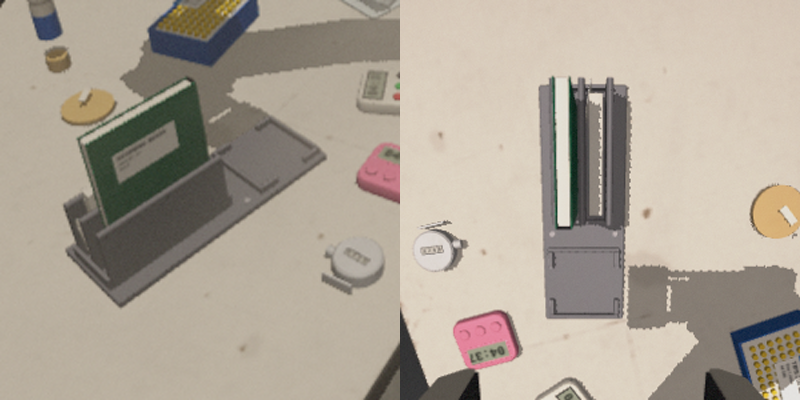

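The book is seated: its top corners are at scene (222,257) and wrist columns 298 to 309, as predicted for a floor-seated book, with the tissue pack undisturbed. Now the white timer: hover and measure it.

move_arm --offset '[[-0.008, -0.05, -0.03], [-0.008, -0.055, -0.037], [-0.008, -0.055, -0.037], [-0.008, -0.055, -0.037], [-0.008, -0.045, -0.04]]' --angular '[[0, 0, 9], [0, 0, 9], [0, 0, 9], [0, 0, 9], [0, 0, 0]]' --grip '[100, 100, 100, 100, 100]'

```text
time: 13.5
tool_pos: [486.1, -101.9, 109.7]
orientation: [[0.008, 0.907, 0.422], [0.001, 0.422, -0.907], [-1.0, 0.008, 0.003]]
force: [1.3, -0.2, -0.3]
width: 92.9
```

move_arm --offset '[[0, 0, 0], [0, 0, 0]]' --angular '[[0, 0, 0], [0, 0, 0]]' --grip '[100, 100]'

```text
time: 13.75
tool_pos: [483.6, -103.9, 106.8]
orientation: [[0.002, 0.909, 0.417], [0.002, 0.417, -0.909], [-1.0, 0.003, -0.001]]
force: [0.5, -0.7, 0.5]
width: 93.4
```

```bash
python3 - <<'E'
from org import *; from cell import env,cams
s=env.state();print(s["tool_pos"],s["orientation"].round(3).tolist() if hasattr(s["orientation"],"round") else s["orientation"])
W=cams.calibration("wrist");w=cams.capture("wrist");cv2.imwrite("pics/w10.png",w);np.save("w10.npy",W,allow_pickle=True)
c=proj(W,[[447,-22,8]])[0];print(c)
g=cv2.GaussianBlur(w,(3,3),0);hsv=cv2.cvtColor(g,cv2.COLOR_BGR2HSV)
x,y=c.astype(int)
print("table",g[y-10:y-5,x-110:x-105].mean((0,1)),"timer",[g[y+d,x+e].tolist() for d in(-30,0,30) for e in(-35,-20,0,20,35)])
x0,y0=max(0,x-100),max(0,y-100);np.save("c10.npy",[x0,y0]);cv2.imwrite("pics/w10c.png",cv2.resize(w[y0:y0+200,x0:x0+200],(600,600),interpolation=cv2.INTER_CUBIC))
print(x0,y0)
E
```

```text
[ 483.56147076 -103.8942615   106.79242374] [[0.002, 0.909, 0.417], [0.002, 0.417, -0.909], [-1.0, 0.003, -0.001]]
[323.49501228 124.83217816]
table [178.32 193.6  207.68] timer [[176, 191, 206], [176, 191, 205], [175, 191, 205], [175, 191, 206], [176, 191, 205], [177, 193, 207], [199, 215, 216], [194, 211, 217], [83, 96, 96], [184, 202, 215], [178, 193, 208], [127, 136, 143], [188, 204, 217], [63, 76, 74], [163, 177, 189]]
223 24
```

View pics/w10c.png

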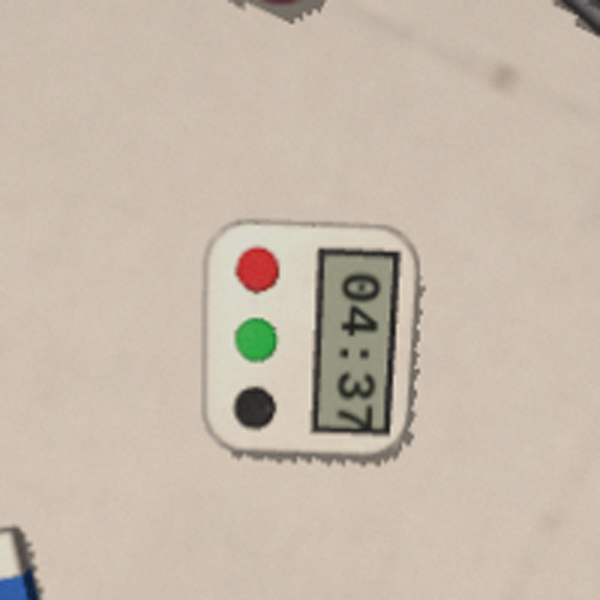

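Enlarged, the white timer with its display and three buttons is confirmed. The case spans crop x 204 to 415 and y 224 to 455. The longer side runs vertically in the image, so the jaws (image x) close on the 62 mm width.

```bash
python3 - <<'E'
from org import *; from cell import env
W=np.load("w10.npy",allow_pickle=True).item()
f=lambda l:np.array(l,float)/3+[223,24]
D=ray(W,f([(318,249),(400,257),(388,435),(312,430)]),16)[:,:2]
ang=lambda a,b:np.degrees(np.arctan2(*(b-a)[::-1]))
print(D.round(1),"x-ish",ang(D[0],D[1]),ang(D[3],D[2]),"y-ish",ang(D[3],D[0])-90,ang(D[2],D[1])-90)
E=ray(W,f([(205,335),(415,340),(312,225),(308,453)]),12)[:,:2]
print(E.round(1),np.linalg.norm(E[0]-E[1]),np.linalg.norm(E[2]-E[3]),"ctr",((E[0]+E[1])/2).round(1),((E[2]+E[3])/2).round(1))
B=ray(W,f([(257,270),(256,339),(254,407)]),18)[:,:2];print("buttons",B.round(1),ang(B[2],B[0])-90)
s=env.state();print(ang(np.zeros(2),np.array(s["orientation"])[:2,1]))
E
```

```text
[[445.3  -7.2]
 [467.    0.5]
 [485.6 -45.4]
 [464.7 -53.4]] x-ish 19.517181913648166 20.979728979558484 y-ish 22.888003363401523 22.051050852919744
[[425.4 -41.9]
 [481.2 -17.8]
 [441.   -1.8]
 [466.7 -60.3]] 60.803966206595035 63.947017101823945 ctr [453.3 -29.8] [453.8 -31.1]
buttons [[432.2 -19.5]
 [439.5 -36.6]
 [446.7 -54.2]] 22.662505263187
24.680450808134122
```

move_arm --offset '[[-0.01, 0.025, -0.015], [-0.01, 0.025, -0.02], [-0.01, 0.024, -0.02], [0, 0, 0], [0, 0, 0]]' --angular '[[0, 0, -2.7], [0, 0, 0], [0, 0, 0], [0, 0, 0], [0, 0, 0]]' --grip '[100, 100, 100, 100, 100]'

```text
time: 14.42
tool_pos: [458.4, -21.8, 55.1]
orientation: [[0.014, 0.925, 0.38], [0.003, 0.38, -0.925], [-1.0, 0.014, 0.003]]
force: [0.7, -0.1, 0.1]
width: 92.9
```

```bash
cat > tm.py <<'E'
from org import *
def Gy(a):
    a=np.radians(a);c,n=np.cos(a),np.sin(a);return np.c_[[0,0,-1],[c,n,0],[n,-c,0]]
E
python3 - <<'E'
from tm import *; from cell import env,cams
s=env.state();print(s["force"],err(s,np.array([453.5,-30.5,4]),Gy(22)))
W=cams.calibration("wrist");w=cams.capture("wrist");cv2.imwrite("pics/w11.png",w)
# tips centre vs predicted timer sides
c,n=np.cos(np.radians(22)),np.sin(np.radians(22))
print(proj(W,[[453.5-31*c,-30.5-31*n,12],[453.5+31*c,-30.5+31*n,12]]))
g=cv2.cvtColor(w,cv2.COLOR_BGR2GRAY)
h=cv2.cvtColor(w,cv2.COLOR_BGR2HSV)
for nm,lo,hi in(("red",0,8),("green",50,75)):
    m=(h[...,0]>=lo)&(h[...,0]<=hi)&(h[...,1]>120)&(h[...,2]>90);ys,xs=np.nonzero(m);print(nm,len(xs),np.median(xs) if len(xs) else 0,np.median(ys) if len(xs) else 0)
E
```

```text
[ 0.6620951  -0.10319897  0.14928157] ([-4.9, -8.7, -51.1], [-0.16, 0.78, -0.36])
[[272.84113737 249.88625324]
 [351.11329282 249.96148519]]
red 169 291.0 230.0
green 157 292.0 253.0
```

move_arm --offset '[[-0.005, -0.009, -0.01], [0, 0, -0.02], [0, 0, -0.018], [0, 0, 0]]' --angular '[[-0.2, 0.8, -0.4], [0, 0, 0], [0, 0, 0], [0, 0, 0]]' --grip '[100, 100, 100, 100]'

```text
time: 14.98
tool_pos: [454.8, -35.9, 6.5]
orientation: [[0.002, 0.93, 0.367], [-0.002, 0.367, -0.93], [-1.0, 0.001, 0.003]]
force: [-0.5, 0.7, -0.7]
width: 92.9
```

```bash
python3 - <<'E'
from tm import *; from cell import env,cams
s=env.state();print(s["force"],err(s,np.array([453.5,-30.5,-31]),Gy(22)),np.round(s["joints"],1))
W=cams.calibration("wrist");w=cams.capture("wrist");cv2.imwrite("pics/w12.png",w)
print("pred green,red",proj(W,[[439.5,-36.6,18],[432.2,-19.5,18]]))
h=cv2.cvtColor(w,cv2.COLOR_BGR2HSV)
for nm,lo,hi in(("red",0,8),("green",50,75)):
    m=(h[...,0]>=lo)&(h[...,0]<=hi)&(h[...,1]>120)&(h[...,2]>90);ys,xs=np.nonzero(m);print(nm,len(xs),np.median(xs) if len(xs) else 0,np.median(ys) if len(xs) else 0)
g=cv2.cvtColor(w,cv2.COLOR_BGR2GRAY);print(g[262,200:450:3].tolist())
E
```

```text
[-0.4894333   0.67826128 -0.69505145] ([-1.3, 5.4, -37.5], [0.14, 0.1, 0.49]) [  4.2  34.3  -9.8 133.9  25.2  13.3  -7.1]
pred green,red [[299.36664708 262.38754423]
 [297.83253055 233.99739688]]
red 269 297.0 234.0
green 253 299.0 262.0
[192, 193, 193, 192, 192, 192, 193, 192, 192, 193, 194, 197, 115, 113, 115, 115, 195, 152, 137, 147, 116, 149, 160, 115, 185, 129, 204, 206, 208, 208, 114, 122, 126, 120, 119, 120, 139, 206, 207, 207, 203, 203, 68, 140, 147, 147, 146, 146, 145, 144, 145, 145, 144, 63, 188, 199, 194, 113, 190, 192, 191, 189, 192, 191, 191, 192, 193, 194, 195, 195, 194, 191, 195, 193, 194, 194, 195, 191, 116, 137, 113, 114, 133, 115]
```

move_arm --offset '[[-0.001, 0.005, -0.005], [0, 0, -0.003], [0, 0, -0.003]]' --angular '[[0, 0, 0.5], [0, 0, 0], [0, 0, 0]]' --grip '[100, 100, 100]'

```text
time: 15.4
tool_pos: [454.8, -31.3, -3.3]
orientation: [[0.005, 0.927, 0.374], [-0.002, 0.374, -0.927], [-1.0, 0.004, 0.004]]
force: [0.2, 0.2, 0.3]
width: 92.6
```

move_arm --offset '[[-0.001, 0.001, -0.008], [0, 0, -0.006], [0, 0, -0.006]]' --angular '[[0, 0.3, 0], [0, 0, 0], [0, 0, 0]]' --grip '[100, 100, 100]'

```text
time: 15.78
tool_pos: [454.1, -30.2, -24.3]
orientation: [[-0.0, 0.927, 0.374], [-0.002, 0.374, -0.927], [-1.0, -0.001, 0.002]]
force: [-0.2, -0.3, 0.3]
width: 92.8
```

```bash
python3 - <<'E'
from tm import *; from cell import env,cams
s=env.state();print(s["force"],err(s,np.array([453.5,-30.5,-31]),Gy(22)),np.round(s["joints"],1))
w=cams.capture("wrist");cv2.imwrite("pics/w13.png",w)
g=cv2.cvtColor(w,cv2.COLOR_BGR2GRAY)
for r in (276,282,290): print(r,g[r,225:430:3].tolist())
E
```

```text
[-0.24105968 -0.28262418  0.2688868 ] ([-0.6, -0.3, -6.7], [0.13, -0.0, 0.04]) [  0.7  38.   -6.  134.8  27.5   8.3  -9.3]
276 [117, 98, 95, 92, 115, 112, 114, 115, 113, 115, 114, 115, 115, 100, 191, 206, 206, 207, 208, 207, 209, 205, 206, 205, 206, 207, 207, 207, 207, 209, 208, 207, 205, 47, 141, 145, 145, 146, 141, 34, 75, 141, 143, 147, 143, 145, 45, 196, 201, 197, 105, 192, 197, 192, 193, 193, 191, 194, 191, 195, 194, 180, 112, 104, 104, 111, 116, 113, 124]
282 [76, 74, 73, 33, 17, 115, 115, 114, 114, 115, 115, 115, 112, 106, 119, 121, 193, 208, 209, 207, 206, 207, 149, 159, 206, 206, 205, 205, 208, 206, 205, 205, 206, 45, 141, 146, 144, 137, 116, 34, 112, 105, 44, 62, 146, 110, 39, 193, 197, 193, 108, 115, 116, 115, 113, 113, 113, 114, 116, 116, 115, 108, 22, 68, 95, 96, 96, 97, 96]
290 [73, 63, 25, 17, 16, 114, 110, 115, 113, 115, 116, 112, 115, 116, 115, 120, 122, 123, 126, 83, 77, 73, 72, 73, 73, 67, 102, 123, 123, 119, 122, 122, 121, 23, 82, 87, 90, 89, 87, 86, 88, 87, 87, 87, 88, 87, 20, 119, 120, 119, 108, 178, 114, 112, 119, 114, 112, 182, 114, 113, 114, 100, 11, 22, 24, 73, 76, 76, 96]
```

move_arm --offset '[[-0.001, 0, -0.006], [0, 0, 0], [0, 0, 0], [0, 0, 0], [0, 0, 0]]' --angular '[[0, 0, 0], [0, 0, 0], [0, 0, 0], [0, 0, 0], [0, 0, 0]]' --grip '[100, 0, 0, 0, 0]'

```text
time: 16.45
tool_pos: [452.7, -30.1, -31.4]
orientation: [[-0.001, 0.927, 0.374], [-0.002, 0.374, -0.927], [-1.0, -0.002, 0.002]]
force: [0.0, -0.2, -0.7]
width: 59.2
```

```bash
python3 - <<'E'
from tm import *; from cell import env,cams
s=env.state();print(s["width"],s["force"],s["wrist_torque"],err(s,np.array([453.5,-30.5,-31]),Gy(22)),np.round(s["joints"],1))
w=cams.capture("wrist");cv2.imwrite("pics/w14.png",w)
E
```

```text
59.15032055940661 [ 0.02201808 -0.24329524 -0.73599331] [-0.00830382 -0.05728614 -0.01796719] ([0.8, -0.4, 0.4], [0.13, -0.06, 0.02]) [  0.2  38.8  -5.2 135.1  28.7   7.1 -10.5]
```

move_arm --offset '[[0, 0, 0]]' --angular '[[0, 0, 0]]' --grip '[0]'

```text
time: 16.62
tool_pos: [452.7, -30.1, -31.3]
orientation: [[-0.001, 0.927, 0.374], [-0.002, 0.374, -0.927], [-1.0, -0.002, 0.002]]
force: [-0.0, 0.2, -0.5]
width: 59.8
```

move_arm --offset '[[0, 0, 0.004], [0, 0, 0.006], [0, 0, 0.01], [0, 0, 0.015]]' --angular '[[0, 0, 0], [0, 0, 0], [0, 0, 0], [0, 0, 0]]' --grip '[0, 0, 0, 0]'

```text
time: 17.12
tool_pos: [452.1, -30.1, 5.2]
orientation: [[-0.002, 0.927, 0.375], [-0.003, 0.375, -0.927], [-1.0, -0.003, 0.002]]
force: [-0.3, -0.4, -0.8]
width: 59.5
```

```bash
python3 - <<'E'
from tm import *; from cell import env,cams
s=env.state();print(s["width"],s["force"])
h=None
for n in("w14",None):
    w=cv2.imread("pics/w14.png") if n else cams.capture("wrist")
    if not n: cv2.imwrite("pics/w15.png",w)
    h=cv2.cvtColor(w,cv2.COLOR_BGR2HSV)
    for nm,lo,hi in(("red",0,8),("green",50,75)):
        m=(h[...,0]>=lo)&(h[...,0]<=hi)&(h[...,1]>120)&(h[...,2]>90);m[300:]=0;ys,xs=np.nonzero(m);print(n,nm,len(xs),np.median(xs) if len(xs) else 0,np.median(ys) if len(xs) else 0)
E
```

```text
59.47910257848393 [-0.2587494  -0.39959532 -0.75977581]
w14 red 387 292.0 267.0
w14 green 112 294.0 297.0
None red 380 293.0 267.0
None green 120 294.0 297.0
```

The timer rises with the gripper (button pixels unchanged). I'll take it to a hover beside the pocket, turning it square, and refine the pocket's position from there.

move_arm --offset '[[0.01, 0.01, 0.025], [0.02, 0.015, 0.02], [0.02, 0.02, 0.015], [0.023, 0.018, 0.01], [0, 0, 0]]' --angular '[[0, 0, -8.6], [0, 0, -8.6], [0, 0, -8.6], [0, 0, -8.6], [0, 0, 0]]' --grip '[0, 0, 0, 0, 0]'

```text
time: 17.8
tool_pos: [527.1, 33.8, 81.9]
orientation: [[0.0, 0.972, -0.236], [0.001, -0.236, -0.972], [-1.0, -0.0, -0.001]]
force: [-0.7, -0.8, -1.4]
width: 59.8
```

move_arm --offset '[[0, 0, 0], [0, 0, 0]]' --angular '[[0, 0, 0], [0, 0, 0]]' --grip '[0, 0]'

```text
time: 18.05
tool_pos: [525.2, 32.7, 81.5]
orientation: [[-0.002, 0.972, -0.234], [0.0, -0.234, -0.972], [-1.0, -0.002, 0.0]]
force: [0.3, 0.5, -0.3]
width: 59.6
```

```bash
python3 - <<'E'
from tm import *; from cell import env,cams
s=env.state();t=np.array(s["tool_pos"]);O=np.array(s["orientation"]);print(t,s["width"],s["force"],err(s,og(-.2,-82.3,60),G))
W=cams.calibration("wrist");w=cams.capture("wrist");cv2.imwrite("pics/w16.png",w)
g=cv2.GaussianBlur(cv2.cvtColor(w,cv2.COLOR_BGR2GRAY),(3,3),0).astype(float)
h=cv2.cvtColor(w,cv2.COLOR_BGR2HSV)
for nm,lo,hi,p in(("red",0,8,(18.2)),("green",50,75,0)):
    m=(h[...,0]>=lo)&(h[...,0]<=hi)&(h[...,1]>120)&(h[...,2]>90);m[330:]=0;ys,xs=np.nonzero(m);print(nm,len(xs),np.median(xs),np.median(ys),
     "pred",proj(W,[t+O@[-31.3-19,-15.6,-p+.7]]).round(1))
# pocket features along centre lines: predicted and gradient peaks
def scan(name,a,b,z):
    P=[og(*(np.array(a)+(np.array(b)-a)*k),z) for k in np.linspace(0,1,161)];u=proj(W,P).astype(np.float32)
    v=cv2.remap(g.astype(np.float32),u[None,:,0].copy(),u[None,:,1].copy(),cv2.INTER_LINEAR)[0]
    d=np.gradient(v);L=np.linalg.norm(np.array(b)-a)
    from scipy.signal import find_peaks
    pk=find_peaks(abs(d),height=3)[0];print(name,[(round(float((np.array(a)+(np.array(b)-a)*k/160)[0]),1),round(float((np.array(a)+(np.array(b)-a)*k/160)[1]),1),round(float(d[k]),1)) for k in pk], u[[0,-1]].round(0).tolist())
for x in(-20,0,20): scan(f"y-scan x={x} z16",(x,-135),(x,-35),16)
for y in(-112,-108,-56): scan(f"x-scan y={y} z16",(-55,y),(55,y),16)
for y in(-90,-75): scan(f"x-scan y={y} z8",(-55,y),(55,y),8)
E
```

```text
[525.18798014  32.65848372  81.53226552] 59.59742751688738 [ 0.34781421  0.52454222 -0.25450941] ([-17.3, 85.1, -21.5], [-0.01, -0.11, 1.11])
red 321 293.0 267.0 pred [[290.7 268.7]]
green 340 294.0 301.0 pred [[291.8 300.9]]
y-scan x=-20 z16 [(-20.0, -123.1, -26.6), (-20.0, -119.4, 3.8), (-20.0, -116.9, -12.2), (-20.0, -115.0, 11.8), (-20.0, -46.9, -20.1), (-20.0, -44.4, 17.9)] [[256.0, 206.0], [246.0, 75.0]]
y-scan x=0 z16 [(0.0, -122.5, -30.5), (0.0, -119.4, 5.8), (0.0, -116.9, -13.6), (0.0, -115.0, 15.7), (0.0, -46.9, -18.1), (0.0, -44.4, 18.3), (0.0, -42.5, -5.1), (0.0, -40.6, 3.8)] [[280.0, 205.0], [272.0, 74.0]]
y-scan x=20 z16 [(20.0, -122.5, -26.1), (20.0, -119.4, 3.0), (20.0, -116.9, -11.7), (20.0, -115.0, 12.2), (20.0, -46.2, -15.4), (20.0, -44.4, 21.7), (20.0, -41.9, -5.3), (20.0, -40.0, 5.0)] [[304.0, 205.0], [299.0, 74.0]]
x-scan y=-112 z16 [(-41.2, -112.0, -27.3), (-37.8, -112.0, 3.0), (-33.7, -112.0, -22.7), (-29.6, -112.0, 16.1), (32.3, -112.0, -4.0), (34.4, -112.0, 3.8), (37.8, -112.0, -14.5), (40.6, -112.0, 15.2), (42.6, -112.0, -9.3), (44.7, -112.0, 30.7)] [[211.0, 179.0], [346.0, 176.0]]
x-scan y=-108 z16 [(-41.2, -108.0, -27.3), (-33.7, -108.0, -22.9), (-30.9, -108.0, 20.3), (33.0, -108.0, -4.9), (35.1, -108.0, 5.0), (37.8, -108.0, -14.9), (40.6, -108.0, 15.0), (42.6, -108.0, -7.5), (44.7, -108.0, 35.2)] [[210.0, 174.0], [346.0, 171.0]]
x-scan y=-56 z16 [(-41.2, -56.0, -26.4), (-33.7, -56.0, -21.9), (-30.2, -56.0, 19.0), (33.0, -56.0, -3.5), (34.4, -56.0, 4.7), (37.8, -56.0, -15.9), (40.6, -56.0, 15.5), (42.6, -56.0, -10.3), (44.7, -56.0, 32.6)] [[203.0, 106.0], [346.0, 102.0]]
x-scan y=-90 z8 [(-44.0, -90.0, -27.4), (42.6, -90.0, -10.1), (44.7, -90.0, 32.7)] [[211.0, 151.0], [345.0, 147.0]]
x-scan y=-75 z8 [(-44.0, -75.0, -25.0), (42.6, -75.0, -11.2), (44.7, -75.0, 22.2)] [[209.0, 132.0], [345.0, 128.0]]
```

Pocket edges measured: opening x -33.7 to 34.6 and y -116.9 to -44.4 in my frame, so the y centre is -80.7. My earlier end edge was the shadow, 2.2 mm off. The timer sits square in the jaws. Moving above the pocket.

move_arm --offset '[[-0.006, 0.03, -0.015], [-0.006, 0.03, -0.015], [-0.005, 0.027, -0.015], [0, 0, 0]]' --angular '[[0, 0, 1.1], [0, 0, 0], [0, 0, 0], [0, 0, 0]]' --grip '[0, 0, 0, 0]'

```text
time: 18.6
tool_pos: [505.8, 118.2, 34.6]
orientation: [[-0.004, 0.976, -0.217], [-0.001, -0.217, -0.976], [-1.0, -0.004, 0.002]]
force: [-0.3, -1.0, 0.3]
width: 59.6
```

```bash
cat > go.py <<'E'
from tm import *; from cell import env
s=env.state();print(s["width"],s["force"],(np.array(s["tool_pos"])-OO)@Z,err(s,og(.1,-80.4,-23.3),G),np.round(s["joints"],1))
E
python3 go.py
```

```text
59.57263226130911 [-0.29833888 -1.02190193  0.256025  ] [ -2.31265715 -82.32529974  34.55508173] ([2.8, 1.4, -57.9], [0.07, -0.24, 0.13]) [-15.1  33.4  -6.1 124.8   8.8  22.5 -40.9]
```

move_arm --offset '[[0.003, 0.001, -0.008], [0, 0, -0.012], [0, 0, -0.01], [0, 0, 0]]' --angular '[[0, -0.2, 0.1], [0, 0, 0], [0, 0, 0], [0, 0, 0]]' --grip '[0, 0, 0, 0]'

```text
time: 19.1
tool_pos: [509.3, 115.4, 2.7]
orientation: [[-0.001, 0.976, -0.219], [-0.003, -0.219, -0.976], [-1.0, -0.0, 0.003]]
force: [-0.4, -0.1, -0.7]
width: 59.5
```

```bash
python3 go.py
```

```text
59.468991104749385 [-0.44422214 -0.13442634 -0.6912697 ] [  1.68451423 -84.29886778   2.66514784] ([-0.7, 4.1, -26.0], [0.16, -0.04, 0.24]) [-15.7  36.6  -4.8 125.6   9.7  18.2 -41.5]
```

move_arm --offset '[[-0.001, 0.004, -0.006], [0, 0, 0]]' --angular '[[0.2, 0, 0.2], [0, 0, 0]]' --grip '[0, 0]'

```text
time: 19.35
tool_pos: [508.4, 119.4, -3.6]
orientation: [[-0.001, 0.976, -0.216], [0.001, -0.216, -0.976], [-1.0, -0.001, -0.001]]
force: [0.5, -0.4, -1.0]
width: 59.4
```

```bash
python3 go.py
```

```text
59.43656382473855 [ 0.52137592 -0.41664315 -0.9706388 ] [-6.48942177e-02 -8.06474462e+01 -3.64975083e+00] ([0.2, 0.2, -19.7], [-0.06, -0.04, 0.06]) [-16.   37.3  -4.9 125.8   9.7  17.3 -41.7]
```

Aligned within 0.3 mm. Lowering in small single steps.

move_arm --offset '[[0, 0, -0.006], [0, 0, -0.004]]' --angular '[[0, 0, 0], [0, 0, 0]]' --grip '[0, 0]'

```text
time: 19.6
tool_pos: [508.8, 119.6, -13.7]
orientation: [[0.0, 0.976, -0.216], [0.001, -0.216, -0.976], [-1.0, 0.0, -0.001]]
force: [0.4, -0.1, -0.9]
width: 59.5
```

```bash
python3 go.py
```

```text
59.519344829835234 [ 0.39663838 -0.06705097 -0.92512614] [  0.26870503 -80.34192645 -13.7167345 ] ([-0.2, -0.0, -9.6], [-0.08, 0.02, 0.05]) [-16.3  38.3  -4.5 126.    9.9  15.9 -41.9]
```

move_arm --offset '[[0, 0, -0.005], [0, 0, -0.002]]' --angular '[[0, 0, 0], [0, 0, 0]]' --grip '[0, 0]'

```text
time: 19.85
tool_pos: [508.7, 119.6, -21.4]
orientation: [[0.0, 0.976, -0.216], [0.001, -0.216, -0.976], [-1.0, -0.0, -0.001]]
force: [-0.3, -0.8, -1.0]
width: 59.5
```

```bash
python3 go.py
```

```text
59.475467838886466 [-0.25851887 -0.7761342  -0.95867636] [  0.21484514 -80.35908348 -21.36554207] ([-0.1, -0.0, -1.9], [-0.07, 0.01, 0.05]) [-16.5  39.1  -4.2 126.1  10.1  15.  -42. ]
```

move_arm --offset '[[0, 0, -0.0015]]' --angular '[[0, 0, 0]]' --grip '[0]'

```text
time: 19.98
tool_pos: [508.7, 119.6, -23.1]
orientation: [[0.0, 0.976, -0.216], [0.001, -0.216, -0.976], [-1.0, -0.0, -0.001]]
force: [0.8, -0.6, -0.6]
width: 59.5
```

```bash
python3 go.py
```

```text
59.545250116705475 [ 0.77814921 -0.5756188  -0.56467622] [  0.18552531 -80.38641454 -23.05551964] ([-0.1, 0.0, -0.2], [-0.07, 0.01, 0.05]) [-16.6  39.3  -4.1 126.2  10.1  14.8 -42. ]
```

move_arm --offset '[[0, 0, -0.0005], [0, 0, 0], [0, 0, 0], [0, 0, 0], [0, 0, 0]]' --angular '[[0, 0, 0], [0, 0, 0], [0, 0, 0], [0, 0, 0], [0, 0, 0]]' --grip '[0, 85, 85, 85, 85]'

```text
time: 20.6
tool_pos: [509.0, 119.7, -23.1]
orientation: [[0.001, 0.976, -0.216], [0.001, -0.216, -0.976], [-1.0, 0.001, -0.002]]
force: [0.3, 0.2, -0.1]
width: 79.2
```

```bash
python3 go.py
```

```text
79.16652417616808 [ 0.27547354  0.2063909  -0.11412499] [  0.48267264 -80.22293841 -23.14034908] ([-0.4, -0.1, -0.2], [-0.08, 0.05, 0.05]) [-16.6  39.3  -4.1 126.2  10.1  14.7 -42. ]
```

Released. Now rise straight up, back off and check.

move_arm --offset '[[0, 0, 0.02], [0, 0, 0.04], [0, -0.03, 0.05], [0.005, -0.04, 0.05], [0, 0, 0]]' --angular '[[0, 0, 0], [0, 0, 0], [0, 0, 0], [0, 0, 0], [0, 0, 0]]' --grip '[85, 85, 85, 85, 85]'

```text
time: 21.22
tool_pos: [513.3, 48.6, 140.0]
orientation: [[-0.0, 0.977, -0.215], [0.0, -0.215, -0.977], [-1.0, -0.0, -0.0]]
force: [0.1, -0.0, -0.5]
width: 78.8
```

```bash
python3 - <<'E'
from tm import *; from cell import env,cams
from scipy.signal import find_peaks
s=env.state();print(s["tool_pos"],s["force"],s["width"])
W=cams.calibration("wrist");w=cams.capture("wrist");cv2.imwrite("pics/w17.png",w);sc=cams.capture("scene");cv2.imwrite("pics/s17.png",sc)
h=cv2.cvtColor(w,cv2.COLOR_BGR2HSV);pts=[]
for nm,lo,hi in(("red",0,8),("green",50,75)):
    m=((h[...,0]>=lo)&(h[...,0]<=hi)&(h[...,1]>140)&(h[...,2]>90)).astype(np.uint8)
    n,_,st,ce=cv2.connectedComponentsWithStats(m)
    for i in range(1,n):
        if 40<st[i,4]<900: print(nm,st[i,4],ce[i].round(1),((ray(W,[ce[i]],8+18)-OO)@Z).round(1))
g=cv2.GaussianBlur(cv2.cvtColor(w,cv2.COLOR_BGR2GRAY),(3,3),0).astype(np.float32)
def scan(a,b,z):
    a,b=np.array(a,float),np.array(b,float);u=proj(W,[og(*(a+(b-a)*k),z) for k in np.linspace(0,1,161)]).astype(np.float32)
    v=cv2.remap(g,u[None,:,0].copy(),u[None,:,1].copy(),cv2.INTER_LINEAR)[0];d=np.gradient(v);pk=find_peaks(abs(d),height=6)[0]
    print(z,[((a+(b-a)*k/160).round(1).tolist(),round(float(d[k]),1)) for k in pk])
for y in(-105,-100,-60): scan((-50,y),(50,y),20)
for x in(-24,-20,5): scan((x,-130),(x,-35),20)
# did the bystanders move? compare scene before/after
a=cv2.imread("pics/scene0.png")
for n,(x,y) in dict(counter=(312,356),pink=(334,308),rubber=(376,243),pins=(400,222)).items():
    d=cv2.absdiff(a[y-22:y+22,x-24:x+24],sc[y-22:y+22,x-24:x+24]).max(2);print(n,float(d.mean().round(1)),int((d>50).sum()))
A=cams.calibration("scene");hb=cv2.cvtColor(sc,cv2.COLOR_BGR2HSV)
m=((hb[...,0]>60)&(hb[...,0]<90)&(hb[...,1]>90)).astype(np.uint8);m[:,:130]=0;m[:240]=0;m[:,260:]=0;ys,xs=np.nonzero(m);print("book bbox",xs.min(),xs.max(),ys.min(),ys.max())
m9=cv2.cvtColor(cv2.imread("pics/s9.png"),cv2.COLOR_BGR2HSV);m=((m9[...,0]>60)&(m9[...,0]<90)&(m9[...,1]>90));m[:,:130]=0;m[:240]=0;m[:,260:]=0;ys,xs=np.nonzero(m);print("book bbox s9",xs.min(),xs.max(),ys.min(),ys.max())
E
```

```text
[513.3393683   48.57804423 139.9816581 ] [ 0.05211248 -0.02942927 -0.46282032] 78.81405622278042
red 116 [285.1 129.4] [[-14.3 -62.   26. ]]
green 106 [286.  150.5] [[-14.1 -80.9  26. ]]
20 [([-41.9, -105.0], -19.1), ([-33.1, -105.0], -15.5), ([-29.4, -105.0], 25.5), ([-19.4, -105.0], -25.7), ([-10.6, -105.0], 30.9), ([2.5, -105.0], -32.7), ([5.0, -105.0], 8.2), ([15.0, -105.0], -7.7), ([20.0, -105.0], 10.4), ([23.1, -105.0], -7.6), ([25.6, -105.0], 38.3), ([29.4, -105.0], -24.1), ([33.8, -105.0], 14.8), ([37.5, -105.0], -9.2), ([40.0, -105.0], 7.9), ([43.8, -105.0], 24.9)]
20 [([-41.2, -100.0], -20.9), ([-33.1, -100.0], -13.7), ([-30.0, -100.0], 28.4), ([-20.6, -100.0], -37.2), ([-8.8, -100.0], 37.4), ([1.9, -100.0], -32.7), ([4.4, -100.0], 17.2), ([9.4, -100.0], -10.3), ([13.8, -100.0], 6.2), ([18.1, -100.0], -19.2), ([20.6, -100.0], 19.3), ([23.1, -100.0], -22.4), ([25.6, -100.0], 40.2), ([30.6, -100.0], -27.6), ([33.8, -100.0], 12.6), ([38.1, -100.0], -9.4), ([40.0, -100.0], 8.1), ([44.4, -100.0], 25.4)]
20 [([-41.9, -60.0], -19.9), ([-33.1, -60.0], -15.5), ([-30.0, -60.0], 31.2)
[... 527 characters left out ...]
103.9], -16.4), ([-20.0, -97.3], 19.3), ([-20.0, -84.3], -11.9), ([-20.0, -77.2], 14.3), ([-20.0, -65.9], -20.8), ([-20.0, -57.6], 18.2), ([-20.0, -49.8], -19.4), ([-20.0, -46.9], -10.8), ([-20.0, -44.5], 9.4)]
20 [([5.0, -121.7], -22.9), ([5.0, -116.3], -9.0), ([5.0, -112.8], 24.7), ([5.0, -106.8], -31.6), ([5.0, -104.5], 12.9), ([5.0, -57.6], -18.2), ([5.0, -55.2], 37.2), ([5.0, -48.7], -21.1), ([5.0, -45.1], 12.1)]
counter 7.9 0
pink 7.4 0
rubber 37.6 682
pins 42.0 1163Traceback (most recent call last):
  File "<stdin>", line 23, in <module>
    return umr_minimum(a, axis, None, out, keepdims, initial, where)
ValueError: zero-size array to reduction operation minimum which has no identity
```

The timer's case spans x -30 to 30.3 and y -112.8 to -49 in the pocket, centred and square. The arm seems to occlude part of the scene view, so I'll move it clear for the final check.

move_arm --offset '[[0, -0.05, 0.05], [0, -0.06, 0.05], [0, -0.06, 0], [0, -0.06, 0], [0, -0.06, 0]]' --angular '[[0, 0, 0], [0, 0, 0], [0, 0, 0], [0, 0, 0], [0, 0, 0]]' --grip '[85, 85, 85, 85, 85]'

```text
time: 21.95
tool_pos: [510.4, -218.8, 218.7]
orientation: [[-0.015, 0.982, -0.19], [0.005, -0.19, -0.982], [-1.0, -0.016, -0.002]]
force: [0.8, -0.3, 0.6]
width: 78.7
```

move_arm --offset '[[0, -0.06, 0.02], [0, -0.06, 0.02], [0, -0.06, 0], [0, -0.06, 0], [0, 0, 0]]' --angular '[[0, 0, 0], [0, 0, 0], [0, 0, 0], [0, 0, 0], [0, 0, 0]]' --grip '[85, 85, 85, 85, 85]'

```text
time: 22.58
tool_pos: [510.7, -462.7, 247.5]
orientation: [[-0.028, 0.982, -0.185], [0.013, -0.184, -0.983], [-1.0, -0.03, -0.007]]
force: [0.6, 0.8, -0.4]
width: 79.2
```

```bash
python3 - <<'E'
from tm import *; from cell import env,cams
s=env.state();print(s["tool_pos"],s["time"],s["force"])
sc=cams.capture("scene");cv2.imwrite("pics/s18.png",sc);a=cv2.imread("pics/scene0.png")
for n,(x,y) in dict(counter=(312,356),pink=(334,308),rubber=(376,243),pins=(400,222),table=(250,430)).items():
    p,q=a[y-14:y+14,x-16:x+16],sc[y-24:y+24,x-26:x+26]
    r=cv2.matchTemplate(q,p,cv2.TM_CCOEFF_NORMED);_,v,_,l=cv2.minMaxLoc(r);print(n,"shift",(l[0]-10,l[1]-10),round(v,3))
b9=cv2.imread("pics/s9.png");p=b9[250:370,150:250];r=cv2.matchTemplate(sc[240:380,140:260],p,cv2.TM_CCOEFF_NORMED);_,v,_,l=cv2.minMaxLoc(r);print("book+tissue vs s9 shift",(l[0]-10,l[1]-10),round(v,3))
E
```

```text
[ 510.71055479 -462.66937363  247.45014687] 22.575 [ 0.56626514  0.80588852 -0.39395317]
counter shift (0, 0) 0.997
pink shift (0, 0) 0.996
rubber shift (0, 0) 0.996
pins shift (0, 0) 0.854
table shift (-1, 0) 0.242
book+tissue vs s9 shift (0, 0) 0.908
```

```bash
python3 -c "
from cell import ticket;print(ticket.close_job())"
```

```text
the job is handed in; nothing more can be done
None
```

The green notebook is standing in the empty front slot and the timer is in the low-walled pocket. They were done in that order, and I handed the job in at about 22.6 s.

- **Notebook:** It is upright on its short edge. I lowered it until the slot floor pushed back with about 43 N at the wrist, then let go. Its top corners in the camera images matched a book resting on the floor.
- **Timer:** It lies display up with its longer sides along the notched walls. Its edges measured x -30 to 30 and y -113 to -49 mm in my organizer frame, so it is centred and square to about half a degree. I lowered it to the floor height by position only, so no contact force was seen before I let go. I did not check its height again afterwards.
- **Left alone:** The counter, eraser and pink look-alike showed no shift in the scene image. The pin box also showed no shift, at a weaker match of 0.85, perhaps because of a shadow. The tissue pack was only checked together with the notebook against an earlier image: no shift, match 0.91.

**Checks that disagreed:**
- **Fingertips:** They sit about 38 mm behind the stated tool point in both the wrist and scene images, so I set grasp heights from the images.
- **Organizer end edge:** My first reading was a shadow, 2 mm off, and I corrected it before placing the timer.
- **Scene check:** One image check failed because the arm was in the way, so I repeated it with the arm clear. A control patch of bare table matched poorly in that check (0.24), which I put down to its lack of features.

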